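# Sort the mixed spices back into their baskets

## Robot

A 7-joint arm with a two-finger parallel gripper is mounted at the origin on the work surface. World frame = base frame: x ahead of the robot, y to its left, z up, the work surface at z = 0. Lengths are in m, angles in rad, forces in N, time in s.
With the tool pointing down it reaches from about 0.425 to 0.875 m from the base axis. Payload 8.4 kg.
Tool frame: the origin (TCP) lies midway between the tips of the shut fingers; the grasp point (between the pads) lies 19 mm behind it; z points along the fingers, y is the direction in which the jaws open and shut (so a half turn about z gives the same grasp; the last joint's range is limited). The gripper opens to 87 mm and grips with 3 to 60 N. Pads are 19 mm wide; open, the fingers measure 117 mm over their backs; the gripper's body (75 mm by 190 mm) begins 51 mm behind the grasp point.
Start: joints at [1.008, 0.333, 0.04, 1.465, -0.013, 1.343, -0.059], TCP at [0.291, -0.581, 0.197] pointing down, gripper open.
Joint ranges: [-2.58, 2.58], [-0.38, 2.09], [-1.3, 1.39], [0.25, 2.4], [-1.5, 4.64], [0.08, 2.09], [-2.65, 2.65]. Speed limits (rad/s): [2.22, 2.22, 2.79, 2.79, 3.14, 3.14, 3.14].

## Interface

Orientations are given as a 3x3 rotation matrix whose columns are the frame's x, y, z axes.
In Python, from cell import ctrl, vision, workorder gives the robot as it stands. The module is installed in compiled form; this text tells all that it offers.
- The arm moves only by the tool arm_command, never from a script. Its argument "series" is a list of rows, each an object of numbers: "gripper": the closure, from -1 (fully open) to 1 (shut), so that 0 is half open; "dx", "dy", "dz": the shift along the world's x, y, z in m; "wx", "wy", "wz": the turn, a rotation vector about the world's x, y, z in units of 6 degrees (1.0 is 6 degrees). A call has 1 to 10 rows; each row is the pose to reach, as a shift and turn from the pose commanded when the call began; what a row does not reach only later rows make up. A row lasts 1/10 s, in which the tool goes at most 50 mm and 8.59 degrees, less where a joint would pass 70% of its speed; a pose out of reach is approached as far as the arm can. A call with a gripper value outside its range is refused whole. The fingers move at their own pace and stop on an object; "grip_force" is the grip in N (left out, the last holds). Time passes only in rows, so rows that repeat a pose let the fingers close. It gives the time, the measured TCP pose, the force and the opening at its end, in the units of the state.
- ctrl.read_state(): the state, without advancing time (a new reading comes with each control period).
- vision.capture(name): name is "side" or "top"; returns a dict with "color" (400x640x3 uint8, red, green, blue), "depth" (400x640 float32, m along the optical axis (not along the pixel's ray), 0 where there is no reading), "fx", "fy", "cx", "cy" (pixels), "world_from_camera" (4x4, takes a point from camera to world coordinates). Camera axes: x right, y down, z forward; pixel columns grow to the right and rows downward; lengths in m; the calibration is good to about 2 mm. A picture is of the moment at which its call begins.
- workorder.close_job(): hands the job in, once; it reports no verdict.
The state is a dict: "clock": time; "joints": joint angles; "qd": joint speeds; "effort": joint torques, N m; "tool_pos": TCP position; "tcp_rot": TCP orientation; "ft_force": force on the tool from outside, world axes, zero at the start; "moment": the same for the moment, N m; "gripper_width": finger opening in m.
Only numpy, scipy, OpenCV 4.12 (cv2) and the standard library are available. Lean on these libraries where they do the work, as an engineer would, in place of code of your own. Each camera call takes 0.05 s, during which the arm holds its last target.

## Task

Five spice samples lie mixed up on the mat: put every one back into the basket that holds its own kind, and lay the two cinnamon sticks flat and the same way as the sticks already in their basket. Set each piece down on the heap rather than letting it drop from above, and leave the baskets, the jar and the mortar standing where they are.

Things in the scene. Friction and masses are not known exactly. Their poses are not given: they have to be found in the camera images.
- cinnamon_long: The longer loose cinnamon stick: brown bark rolled up from both edges into two tubes side by side, 115 mm long (x axis), 25 mm wide (y), 12 mm high (z), about 18 g. Origin at its centre. It lies flat on the mat at the start (as do all five samples), the mat's top being 3 mm above the table.
- cinnamon_short: The shorter loose cinnamon stick, of the same make: 85 mm long (x axis), 25 mm wide (y), 12 mm high (z), about 14 g. Origin at its centre, which lies 9 mm above the table at the start.
- nutmeg_large: The larger loose nutmeg: a dark brown egg shape lying on its side, 36 mm long (x axis), 30 mm thick, about 18 g; it can roll. Origin at its centre.
- nutmeg_small: The smaller loose nutmeg: a dark brown egg shape lying on its side, 27 mm long (x axis), 23 mm thick, about 13 g; it can roll. Origin at its centre.
- ginger: The loose ginger root: tan and ringed, a straight round body along its x axis, 110 mm long in all and 28 mm thick, with a short stub to +y at the -x end and one to -y at the +x end (68 mm wide over the stubs). The middle 40 mm of the body is clear of stubs. About 70 g. Origin on the body's axis at its middle, 17 mm above the table at the start.
- cinnamon_basket: Loose square basket of plaited straw leaf, holding cinnamon sticks. 180 mm square over the braided rim, rim 60 mm above the table, walls 4 mm, clear inside 155 mm at the contents, 165 mm at the rim; 0.9 kg. Origin: centre of its underside; x, y along its sides. The sticks (fixed in it) lie side by side along its x axis, a flat ribbed layer whose top is 33 mm above the table.
- nutmeg_basket: Loose square basket of plaited straw leaf, holding nutmegs. 180 mm square over the braided rim, rim 60 mm above the table, walls 4 mm, clear inside 155 mm at the contents, 165 mm at the rim; 0.9 kg. Origin: centre of its underside; x, y along its sides. The nutmegs (fixed in it) cover its floor, their tops 32 mm above the table, with dips between in which a nutmeg comes to rest.
- ginger_basket: Loose square basket of plaited straw leaf, holding ginger roots. 180 mm square over the braided rim, rim 60 mm above the table, walls 4 mm, clear inside 155 mm at the contents, 165 mm at the rim; 0.9 kg. Origin: centre of its underside; x, y along its sides. The roots (fixed in it) cover its floor, a bumpy layer whose top is 33 mm above the table.
- jar: Bystander: a round glass jar of coffee with a knobbed glass stopper, 82 mm in diameter, 133 mm tall, loose. Origin at the centre of its underside. To be left alone.
- mortar: Bystander: a grey stone mortar, 98 mm in diameter and 78 mm tall, a wooden pestle standing in it up to 140 mm high and leaning to the mortar's +x side, loose. Origin at the centre of its underside. To be left alone.

How it is judged:
At the end, for the whole second after the job is handed in: All five released and at rest in their own basket: centres within 70 mm of its middle each way (ginger 55, sticks 50 lengthwise), 20 to 65 mm above its underside; sticks within 20 degrees of the basket's sticks, 11 of level; baskets moved under 30 mm, jar and mortar under 20 mm, upright (x of cinnamon_long in the frame of cinnamon_basket between -0.05 and 0.05 m and y of cinnamon_long in the frame of cinnamon_basket between -0.07 and 0.07 m and z of cinnamon_long in the frame of cinnamon_basket between 0.02 and 0.065 m and angle between the x axis of each of cinnamon_long, cinnamon_short and the x axis of cinnamon_basket, either way round below 0.35 rad and angle between cinnamon_long's own x axis and vertical between 1.37 and 1.77 rad and linear speed of each of cinnamon_long, cinnamon_short, nutmeg_large, nutmeg_small, ginger below 0.03 m/s and angular speed of each of cinnamon_long, cinnamon_short, nutmeg_large, nutmeg_small, ginger below 1 rad/s and contact force between the fingers and cinnamon_long below 0.05 N and x of cinnamon_short in the frame of cinnamon_basket between -0.05 and 0.05 m and y of cinnamon_short in the frame of cinnamon_basket between -0.07 and 0.07 m and z of cinnamon_short in the frame of cinnamon_basket between 0.02 and 0.065 m and angle between cinnamon_short's own x axis and vertical between 1.37 and 1.77 rad and contact force between the fingers and cinnamon_short below 0.05 N and x of nutmeg_large in the frame of nutmeg_basket between -0.07 and 0.07 m and y of nutmeg_large in the frame of nutmeg_basket between -0.07 and 0.07 m and z of nutmeg_large in the frame of nutmeg_basket between 0.02 and 0.065 m and contact force between the fingers and nutmeg_large below 0.05 N and x of nutmeg_small in the frame of nutmeg_basket between -0.07 and 0.07 m and y of nutmeg_small in the frame of nutmeg_basket between -0.07 and 0.07 m and z of nutmeg_small in the frame of nutmeg_basket between 0.02 and 0.065 m and contact force between the fingers and nutmeg_small below 0.05 N and x of ginger in the frame of ginger_basket between -0.055 and 0.055 m and y of ginger in the frame of ginger_basket between -0.055 and 0.055 m and z of ginger in the frame of ginger_basket between 0.02 and 0.065 m and contact force between the fingers and ginger below 0.05 N and distance of each of cinnamon_basket, nutmeg_basket, ginger_basket from where it was at the start of the episode below 0.03 m and distance of each of jar, mortar from where it was at the start of the episode below 0.02 m and angle between each of jar, mortar's own z axis and vertical below 0.15 rad); the robot touches nothing.
It fails at once if a sample was dropped: it fell freely at more than 0.9 m/s (about 40 mm of fall) ((linear speed of cinnamon_long above 0.9 m/s and contact force between the fingers and cinnamon_long below 0.02 N) or (linear speed of cinnamon_short above 0.9 m/s and contact force between the fingers and cinnamon_short below 0.02 N) or (linear speed of nutmeg_large above 0.9 m/s and contact force between the fingers and nutmeg_large below 0.02 N) or (linear speed of nutmeg_small above 0.9 m/s and contact force between the fingers and nutmeg_small below 0.02 N) or (linear speed of ginger above 0.9 m/s and contact force between the fingers and ginger below 0.02 N)).
It fails at once if a basket was shoved more than 30 mm (distance of any of cinnamon_basket, nutmeg_basket, ginger_basket from where it was at the start of the episode above 0.03 m).
It fails at once if the jar or the mortar was shoved more than 20 mm or tipped (distance of any of jar, mortar from where it was at the start of the episode above 0.02 m or angle between any of jar, mortar's own z axis and vertical above 0.2 rad).
It also fails if it takes over 128 s, if anything falls off the work surface, if the arm or the gripper's body presses on something with over 40 N, if the wrist force passes 120 N, or if a joint passes its speed limit or range.

## Working session

There is one attempt and no reset: what is moved stays moved. The work goes in short steps, Python scripts to look and compute and a tool call to move; the robot and the scene stay as the last step left them, time stands still between calls to the robot, and variables do not carry over. Pictures are saved under pics/ and viewed, and the job is handed in when it is done.

Besides the shell and the picture viewer there is one more tool, called in YAML: its name, and indented under it one key for each argument. arm_command: Moves the arm, as the interface text tells. Its arguments: {"type":"object","properties":{"series":{"type":"array","items":{"type":"object","properties":{"gripper":{"type":"number"},"dx":{"type":"number"},"dy":{"type":"number"},"dz":{"type":"number"},"wx":{"type":"number"},"wy":{"type":"number"},"wz":{"type":"number"}}}},"grip_force":{"type":"number"}},"required":["series"]}

```bash
mkdir -p pics
cat > h.py <<'E'
from cell import ctrl, vision, workorder
import numpy as np, cv2
def cap(n,f=None):
    c=vision.capture(n)
    if f: cv2.imwrite('pics/'+f,c['color'][:,:,::-1])
    return c
def pts(c):
    d=c['depth'];v,u=np.mgrid[0:400,0:640]
    P=np.stack([(u-c['cx'])/c['fx']*d,(v-c['cy'])/c['fy']*d,d],-1)
    T=c['world_from_camera'];return P@T[:3,:3].T+T[:3,3]
def ray(c,u,v,z):
    T=c['world_from_camera'];r=T[:3,:3]@np.array([(u-c['cx'])/c['fx'],(v-c['cy'])/c['fy'],1])
    o=T[:3,3];return o+r*(z-o[2])/r[2]
E
python3 - <<'E'
from h import *
import pickle
for n in('top','side'):
    c=cap(n,n+'0.png');pickle.dump(c,open(n+'0.pkl','wb'));print(n,c['fx'],c['cx'],c['cy'],c['world_from_camera'].round(3).tolist())
s=ctrl.read_state();print({k:np.round(v,3).tolist() for k,v in s.items()})
E
```

```text
top 391.7721350193184 316.7258486976492 208.3153747113716 [[0.019, -0.998, 0.056, 0.522], [-1.0, -0.02, -0.009, -0.003], [0.01, -0.056, -0.998, 0.917], [0.0, 0.0, 0.0, 1.0]]
side 403.954081825029 320.18648182337324 204.44282259004183 [[-0.959, -0.222, 0.179, 0.387], [-0.285, 0.723, -0.63, 0.641], [0.01, -0.654, -0.756, 0.833], [0.0, 0.0, 0.0, 1.0]]
{'clock': 0.1, 'joints': [1.008, 0.334, 0.04, 1.466, -0.013, 1.343, -0.058], 'qd': [-0.001, 0.0, -0.0, -0.002, 0.001, 0.002, -0.001], 'effort': [0.003, -65.781, 1.34, -40.471, -0.06, 0.041, 0.0], 'tool_pos': [0.291, -0.581, 0.196], 'tcp_rot': [[0.894, 0.447, -0.001], [0.447, -0.894, 0.001], [-0.0, -0.001, -1.0]], 'ft_force': [-0.631, 0.517, -0.44], 'moment': [-0.077, 0.004, 0.069], 'gripper_width': 0.087}
```

View pics/top0.png

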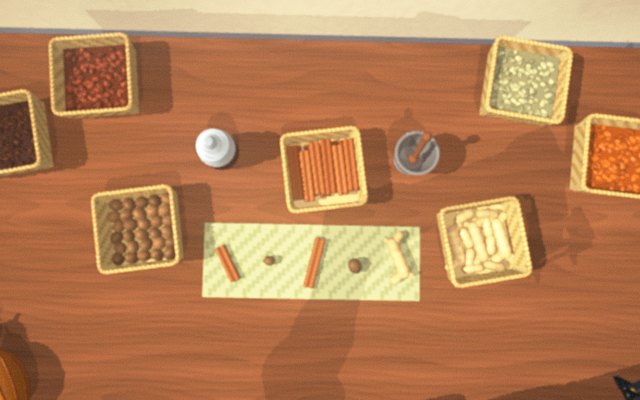

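View pics/side0.png

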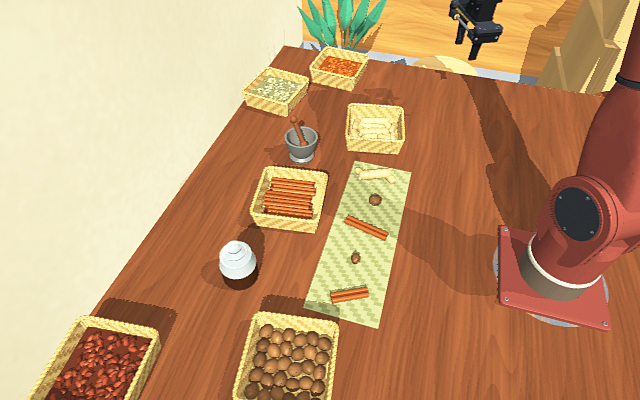

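Top view: nutmeg basket around (136,228), cinnamon (324,168), ginger (484,240); mat samples from left: short stick (228,263), small nutmeg (269,260), long stick (315,262), large nutmeg (354,265), ginger (398,257). Measuring now.

```bash
cat > meas.py <<'E'
from h import *
import pickle,sys
def seg(c,box,zmin=0.0,sat=True):
    P=pts(c);u0,u1,v0,v1=box
    m=np.zeros((400,640),np.uint8)
    sub=P[v0:v1,u0:u1]; m[v0:v1,u0:u1]=(sub[:,:,2]>zmin)*255
    return m,P
if __name__=='__main__':
    c=pickle.load(open('top0.pkl','rb'));P=pts(c)
    mat=P[280:290,250:290].reshape(-1,3);print('mat z',np.median(mat[:,2]),mat[:,2].std(),'table',np.median(P[310:330,200:240,2]))
    B={'short':(214,245,240,285,.009),'nsmall':(258,282,248,272,.0145),'long':(300,332,233,291,.009),'nlarge':(342,368,254,277,.018),'ginger':(380,417,228,288,.017)}
    img=c['color'];hsv=cv2.cvtColor(img,cv2.COLOR_RGB2HSV).astype(int)
    vis=img.copy()
    for k,(u0,u1,v0,v1,z) in B.items():
        zz=np.zeros((400,640),np.uint8)
        zz[v0:v1,u0:u1]=(P[v0:v1,u0:u1,2]>.003+ (0.006 if 'n' else 0))*255
        cc=np.zeros_like(zz); h=hsv[v0:v1,u0:u1]
        col=(h[:,:,0]<18)&(h[:,:,2]<200) if k!='ginger' else (h[:,:,0]<24)&(h[:,:,2]>150)
        cc[v0:v1,u0:u1]=col*255
        for nm,m in(('depth',zz),('col',cc)):
            cs,_=cv2.findContours(m,cv2.RETR_EXTERNAL,cv2.CHAIN_APPROX_NONE)
            if not cs: continue
            ct=max(cs,key=cv2.contourArea)
            w=np.array([ray(c,u,v,z)[:2] for u,v in ct[:,0]]).astype(np.float32)
            r=cv2.minAreaRect(w);M=cv2.moments((w*1000).reshape(-1,1,2))
            cen=np.array([M['m10'],M['m01']])/M['m00']/1000
            th=.5*np.arctan2(2*M['mu11'],M['mu20']-M['mu02'])
            print(k,nm,'rect',np.round(r[0],4),np.round(r[1],4),'cen',cen.round(4),'ang',round(np.degrees(th),1),'zmax',np.percentile(P[m>0][:,2],98).round(4))
    for k,(u0,u1,v0,v1) in {'nut':(85,190,178,280),'cin':(272,375,120,218),'gin':(428,540,190,292)}.items():
        m=np.zeros((400,640),np.uint8); m[v0:v1,u0:u1]=(P[v0:v1,u0:u1,2]>.05)*255
        q=P[(m>0)][:,:2].astype(np.float32);zz=P[m>0][:,2]
        r=cv2.minAreaRect(q);print(k,np.round(r[0],4),np.round(r[1],4),r[2],zz.max().round(3), cv2.boxPoints(r).round(3).tolist())
E
python3 meas.py
```

```text
mat z 0.003998388444019341 0.045613244560886425 table 0.0007975480915961008
short depth rect [0.4427 0.1928] [0.0868 0.0278] cen [0.4429 0.1927] ang 27.3 zmax 0.0189
short col rect [0.4482 0.1833] [0.0833 0.0048] cen [0.4483 0.1834] ang 27.5 zmax 0.7731
nsmall depth rect [0.4516 0.0972] [0.0205 0.0252] cen [0.4517 0.0972] ang -89.9 zmax 0.0285
nsmall col rect [0.4523 0.0953] [0.0165 0.0174] cen [0.4522 0.0943] ang 1.3 zmax 0.0285
long depth rect [ 0.4478 -0.0063] [0.0249 0.1167] cen [ 0.4478 -0.0063] ang -13.4 zmax 0.019
long col rect [ 0.4486 -0.0177] [0.0133 0.1139] cen [ 0.4577 -0.0175] ang -8.7 zmax 0.0175
nlarge depth rect [ 0.4431 -0.0983] [0.0317 0.032 ] cen [ 0.4434 -0.0992] ang 35.1 zmax 0.0337
nlarge col rect [ 0.4453 -0.0994] [0.0272 0.0251] cen [ 0.4445 -0.0995] ang 40.9 zmax 0.0337
ginger depth rect [ 0.4637 -0.1946] [0.1142 0.0557] cen [ 0.4617 -0.1979] ang 10.2 zmax 0.0346
ginger col rect [ 0.4667 -0.2011] [0.1127 0.0504] cen [ 0.4809 -0.2019] ang 17.0 zmax 0.0321
nut [0.5402 0.2389] [0.1783 0.4726] 8.392854690551758 0.917 [[0.4169999957084656, 0.46000000834465027], [0.4860000014305115, -0.00800000037997961], [0.6629999876022339, 0.017999999225139618], [0.593999981880188, 0.4860000014305115]]
cin [ 0.6367 -0.0257] [0.2202 0.1782] 7.728034973144531 0.917 [[0.515999972820282, 0.04800000041723251], [0.5400000214576721, -0.1289999932050705], [0.7580000162124634, -0.0989999994635582], [0.734000027179718, 0.07699999958276749]]
gin [ 0.4798 -0.2444] [0.1781 0.4599] 10.559332847595215 0.917 [[0.3499999940395355, -0.03500000014901161], [0.4339999854564667, -0.4869999885559082], [0.609000027179718, -0.45399999618530273], [0.5249999761581421, -0.0020000000949949026]]
```

```bash
python3 -c "
import cv2
a=cv2.imread('pics/top0.png');cv2.imwrite('pics/z1.png',cv2.resize(a[215:305,198:425],None,fx=3.5,fy=3.5,interpolation=cv2.INTER_CUBIC));cv2.imwrite('pics/z2.png',cv2.resize(a[120:295,85:285],None,fx=3.4,fy=3.4,interpolation=2));cv2.imwrite('pics/z3.png',cv2.resize(a[120:295,275:540],None,fx=3,fy=3,interpolation=2))"
```

```text
(no output)
```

View pics/z1.png

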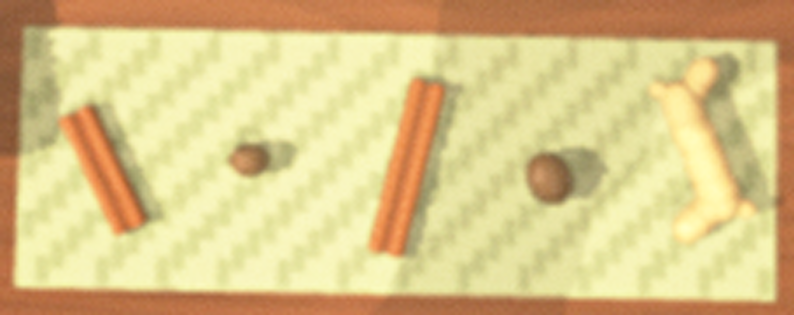

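View pics/z3.png

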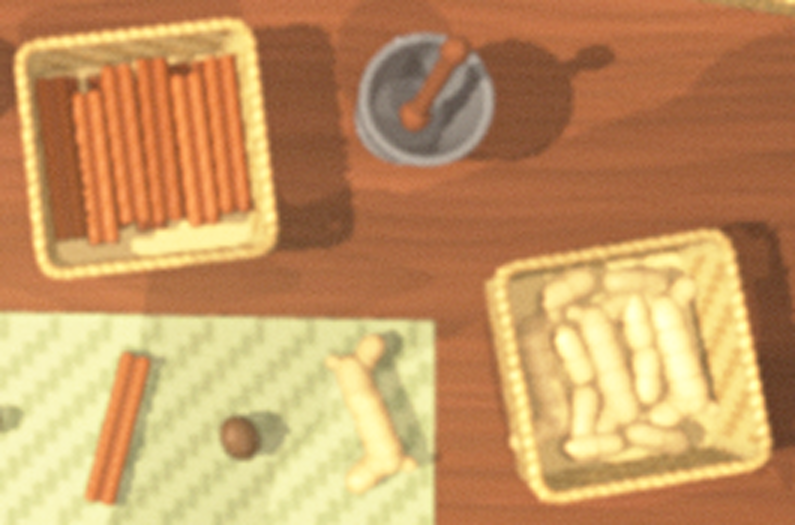

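```bash
cat > m2.py <<'E'
from h import *
import pickle
c=pickle.load(open('top0.pkl','rb'));P=pts(c);ok=c['depth']>.1
def box(u0,u1,v0,v1,lo,hi):
    m=np.zeros((400,640),bool);m[v0:v1,u0:u1]=1
    return m&ok&(P[:,:,2]>lo)&(P[:,:,2]<hi)
for k,b in {'nut':(85,190,178,280),'cin':(272,375,120,218),'gin':(428,540,190,292)}.items():
    m=box(*b,.048,.07);q=P[m][:,:2].astype(np.float32)
    h=cv2.minAreaRect(q);print(k,np.round(h[0],4),np.round(h[1],4),round(h[2],1),'z',np.percentile(P[m][:,2],[50,95]).round(3))
for k,b in {'jar':(185,245,120,175),'mortar':(385,450,120,180)}.items():
    m=box(*b,.06,.2);print(k,P[m].mean(0).round(3),P[m].min(0).round(3),P[m].max(0).round(3))
m=box(380,417,228,288,.012,.05);q=P[m];
print('gin',q[:,:2].mean(0), cv2.minAreaRect(q[:,:2].astype(np.float32)))
cen=q[:,:2].mean(0)
th=np.radians(20)
for i in range(6):
    d=np.array([np.cos(th),np.sin(th)]);n=np.array([-d[1],d[0]])
    s=(q[:,:2]-cen)@d;t=(q[:,:2]-cen)@n
    bins=[(a,.5*(t[(s>=a)&(s<a+.006)].max()+t[(s>=a)&(s<a+.006)].min())) for a in np.arange(-.02,.019,.006)]
    bins=np.array(bins);p=np.polyfit(bins[:,0]+.003,bins[:,1],1);th+=np.arctan(p[0]);cen=cen+n*p[1]
print(np.degrees(th),cen,'s range',s.min(),s.max(),'t',t.min(),t.max())
# cinnamon sticks dir and content map
for k,b in {'cin':(285,362,135,205),'gin':(445,525,205,280),'nut':(98,175,190,270)}.items():
    m=box(*b,.005,.045);q=P[m];print(k,q[:,:2].mean(0).round(3),np.percentile(q[:,2],[5,25,50,75,98]).round(4))
E
python3 m2.py
```

```text
nut [0.5187 0.3844] [0.1783 0.1785] 8.4 z [0.061 0.064]
cin [ 0.6576 -0.0229] [0.1778 0.1782] 7.7 z [0.061 0.064]
gin [ 0.5054 -0.3817] [0.1781 0.1804] 10.6 z [0.061 0.064]
jar [0.693 0.207 0.099] [0.659 0.174 0.06 ] [0.739 0.252 0.136]
mortar [ 0.698 -0.227  0.084] [ 0.646 -0.271  0.06 ] [ 0.743 -0.177  0.143]
gin [ 0.46217514 -0.19598331] ((0.46368923783302307, -0.19399093091487885), (0.11341483891010284, 0.05402546375989914), 15.752965927124023)
23.276841226622306 [ 0.46287653 -0.19789532] s range -0.05157338943207116 0.05549969472599482 t -0.02990897166589195 0.0366425687908704
cin [ 0.662 -0.023] [0.0068 0.0295 0.0321 0.0336 0.0401]
gin [ 0.503 -0.391] [0.0064 0.0228 0.0279 0.0314 0.0421]
nut [0.518 0.395] [0.009  0.0245 0.0284 0.0313 0.0424]
```

View pics/z2.png

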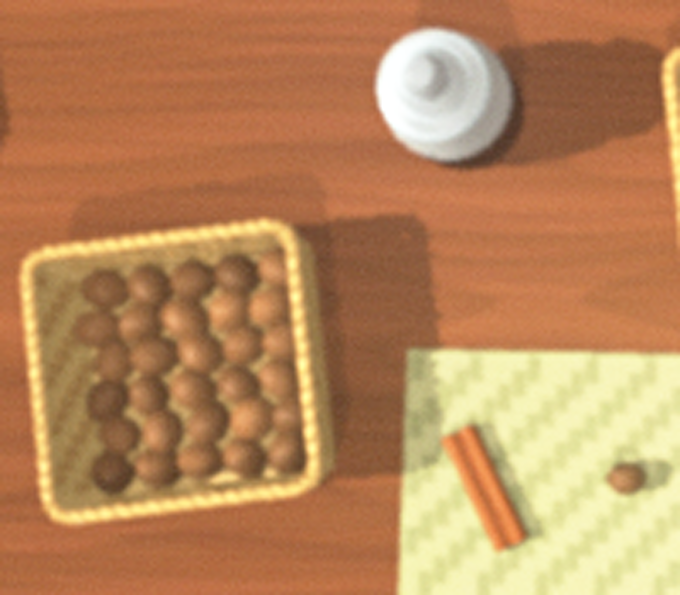

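arm_command:
  series:
    - {"dx": 0.02, "dy": 0.043, "dz": 0, "wz": -0.55, "gripper": -1}
    - {"dx": 0.04, "dy": 0.086, "dz": 0, "wz": -0.55, "gripper": -1}
    - {"dx": 0.06, "dy": 0.129, "dz": 0, "wz": -0.55, "gripper": -1}
    - {"dx": 0.08, "dy": 0.172, "dz": -0.01, "wz": -0.55, "gripper": -1}
    - {"dx": 0.1, "dy": 0.215, "dz": -0.02, "wz": -0.55, "gripper": -1}
    - {"dx": 0.12, "dy": 0.26, "dz": -0.03, "wz": -0.55, "gripper": -1}
    - {"dx": 0.14, "dy": 0.305, "dz": -0.05, "wz": -0.55, "gripper": -1}
    - {"dx": 0.16, "dy": 0.35, "dz": -0.07, "wz": -0.55, "gripper": -1}
    - {"dx": 0.173, "dy": 0.384, "dz": -0.09, "wz": -0.55, "gripper": -1}
    - {"dx": 0.173, "dy": 0.384, "dz": -0.1, "wz": -0.55, "gripper": -1}
  grip_force: 15

```text
schema error: expected keys gripper, dx, dy, dz, wx, wy, wz
```

```bash
cat > st.py <<'E'
from h import *
import sys
def st():
    s=ctrl.read_state();R=np.array(s['tcp_rot']);yaw=np.degrees(np.arctan2(R[1,1],R[0,1]))
    print('t',round(s['clock'],2),'p',np.round(s['tool_pos'],4),'yawY',round(yaw,1),'tilt',np.round(R[:2,2],3),'F',np.round(s['ft_force'],1),'w',round(s['gripper_width'],4),'j',np.round(s['joints'],2))
    return np.array(s['tool_pos']),yaw
p,y=st()
if len(sys.argv)>3:
    x,yy,z,o=map(float,sys.argv[1:5])  # o: object axis yaw (deg); jaws at o+90
    d=(o+90-y+90)%180-90
    print('delta',np.round([x-p[0],yy-p[1],z-p[2]],4),'wz',round(d/6,2),'or',round((d-np.sign(d)*180)/6,2))
if '-i' in sys.argv: cap('side','s%05d.png'%(ctrl.read_state()['clock']*100))
E
python3 st.py .464 -.197 .006 23.3 -i; ls pics
```

```text
t 0.1 p [ 0.2906 -0.581   0.1965] yawY -63.4 tilt [-0.001  0.001] F [-0.6  0.5 -0.4] w 0.0867 j [ 1.01  0.33  0.04  1.47 -0.01  1.34 -0.06]
delta [ 0.1734  0.384  -0.1905] wz -0.55 or 29.45
s00010.png
side0.png
top0.png
z1.png
z2.png
z3.png
```

arm_command:
  series:
    - {"dx": 0.02, "dy": 0.043, "dz": 0, "wx": 0, "wy": 0, "wz": -0.55, "gripper": -1}
    - {"dx": 0.04, "dy": 0.086, "dz": 0, "wx": 0, "wy": 0, "wz": -0.55, "gripper": -1}
    - {"dx": 0.06, "dy": 0.129, "dz": 0, "wx": 0, "wy": 0, "wz": -0.55, "gripper": -1}
    - {"dx": 0.08, "dy": 0.172, "dz": -0.01, "wx": 0, "wy": 0, "wz": -0.55, "gripper": -1}
    - {"dx": 0.1, "dy": 0.215, "dz": -0.02, "wx": 0, "wy": 0, "wz": -0.55, "gripper": -1}
    - {"dx": 0.12, "dy": 0.26, "dz": -0.03, "wx": 0, "wy": 0, "wz": -0.55, "gripper": -1}
    - {"dx": 0.14, "dy": 0.305, "dz": -0.05, "wx": 0, "wy": 0, "wz": -0.55, "gripper": -1}
    - {"dx": 0.16, "dy": 0.35, "dz": -0.07, "wx": 0, "wy": 0, "wz": -0.55, "gripper": -1}
    - {"dx": 0.173, "dy": 0.384, "dz": -0.09, "wx": 0, "wy": 0, "wz": -0.55, "gripper": -1}
    - {"dx": 0.173, "dy": 0.384, "dz": -0.1, "wx": 0, "wy": 0, "wz": -0.55, "gripper": -1}
  grip_force: 15

```text
clock: 1.15
tool_pos: [0.465, -0.1906, 0.0955]
tcp_rot: [[0.915, 0.403, -0.001], [0.403, -0.915, 0.003], [0.0, -0.003, -1.0]]
ft_force: [0.0, -0.0, 1.0]
gripper_width: 0.0869
```

```bash
python3 st.py .464 -.197 .006 23.3 -i; ls pics
```

```text
t 1.15 p [ 0.465  -0.1906  0.0955] yawY -66.2 tilt [-0.001  0.003] F [ 0. -0.  1.] w 0.0869 j [ 0.55  0.13 -0.26  1.93  0.04  1.08 -0.89]
delta [-0.001  -0.0064 -0.0895] wz -0.08 or 29.92
s00010.png
s00114.png
side0.png
top0.png
z1.png
z2.png
z3.png
```

arm_command:
  series:
    - {"dx": 0, "dy": 0, "dz": -0.03, "wx": 0, "wy": 0, "wz": 0, "gripper": -1}
    - {"dx": 0, "dy": 0, "dz": -0.055, "wx": 0, "wy": 0, "wz": 0, "gripper": -1}
    - {"dx": 0, "dy": 0, "dz": -0.075, "wx": 0, "wy": 0, "wz": 0, "gripper": -1}
    - {"dx": 0, "dy": 0, "dz": -0.085, "wx": 0, "wy": 0, "wz": 0, "gripper": -1}
    - {"dx": 0, "dy": 0, "dz": -0.09, "wx": 0, "wy": 0, "wz": 0, "gripper": -1}
    - {"dx": 0, "dy": 0, "dz": -0.09, "wx": 0, "wy": 0, "wz": 0, "gripper": -1}
    - {"dx": 0, "dy": 0, "dz": -0.09, "wx": 0, "wy": 0, "wz": 0, "gripper": -1}
  grip_force: 15

```text
clock: 1.9
tool_pos: [0.4644, -0.1978, 0.0082]
tcp_rot: [[0.919, 0.395, 0.001], [0.395, -0.919, -0.001], [0.001, 0.001, -1.0]]
ft_force: [0.2, 0.1, -0.2]
gripper_width: 0.087
```

```bash
python3 st.py .464 -.197 .006 23.3 -i; ls pics|tail -5
```

```text
t 1.9 p [ 0.4644 -0.1978  0.0082] yawY -66.8 tilt [ 0.001 -0.001] F [ 0.2  0.1 -0.2] w 0.087 j [ 0.54  0.24 -0.25  2.01  0.08  0.9  -0.92]
delta [-0.0004  0.0008 -0.0022] wz 0.01 or -29.99
side0.png
top0.png
z1.png
z2.png
z3.png
```

arm_command:
  series:
    - {"dx": 0, "dy": 0, "dz": -0.002, "wx": 0, "wy": 0, "wz": 0, "gripper": 1}
    - {"dx": 0, "dy": 0, "dz": -0.002, "wx": 0, "wy": 0, "wz": 0, "gripper": 1}
    - {"dx": 0, "dy": 0, "dz": -0.002, "wx": 0, "wy": 0, "wz": 0, "gripper": 1}
    - {"dx": 0, "dy": 0, "dz": -0.002, "wx": 0, "wy": 0, "wz": 0, "gripper": 1}
    - {"dx": 0, "dy": 0, "dz": -0.002, "wx": 0, "wy": 0, "wz": 0, "gripper": 1}
    - {"dx": 0, "dy": 0, "dz": -0.002, "wx": 0, "wy": 0, "wz": 0, "gripper": 1}
    - {"dx": 0, "dy": 0, "dz": -0.002, "wx": 0, "wy": 0, "wz": 0, "gripper": 1}
    - {"dx": 0, "dy": 0, "dz": -0.002, "wx": 0, "wy": 0, "wz": 0, "gripper": 1}
    - {"dx": 0, "dy": 0, "dz": -0.002, "wx": 0, "wy": 0, "wz": 0, "gripper": 1}
    - {"dx": 0, "dy": 0, "dz": -0.002, "wx": 0, "wy": 0, "wz": 0, "gripper": 1}
  grip_force: 15

```text
clock: 2.95
tool_pos: [0.4637, -0.1973, 0.0052]
tcp_rot: [[0.919, 0.395, -0.0], [0.395, -0.919, 0.0], [-0.0, -0.0, -1.0]]
ft_force: [-0.8, 0.2, -0.0]
gripper_width: 0.0149
```

```bash
python3 st.py .5054 -.3817 .12 10.6 -i; ls pics|tail -5
```

```text
t 2.95 p [ 0.4637 -0.1973  0.0052] yawY -66.7 tilt [-0.  0.] F [-0.8  0.2 -0. ] w 0.0149 j [ 0.54  0.25 -0.25  2.01  0.08  0.89 -0.92]
delta [ 0.0417 -0.1844  0.1148] wz -2.11 or 27.89
side0.png
top0.png
z1.png
z2.png
z3.png
```

```bash
python3 -c "
from h import *
for n in('side','top'):
    c=cap(n)['color'][:,:,::-1]
    cv2.imwrite('pics/g_%s.png'%n,cv2.resize(c[130:290,330:470] if n=='side' else c[200:310,340:460],None,fx=4,fy=4,interpolation=2))
"; python3 st.py
```

```text
t 3.1 p [ 0.4639 -0.1975  0.0054] yawY -66.7 tilt [ 0. -0.] F [0.1 0.2 3.6] w 0.0046 j [ 0.54  0.25 -0.25  2.01  0.08  0.89 -0.92]
```

View pics/g_side.png

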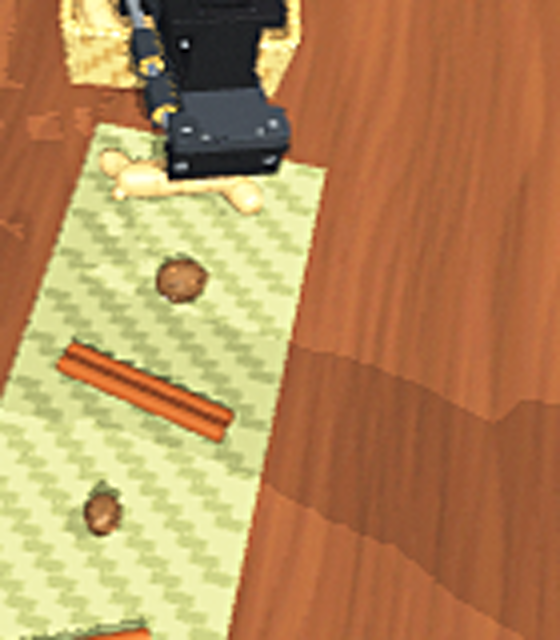

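View pics/g_top.png

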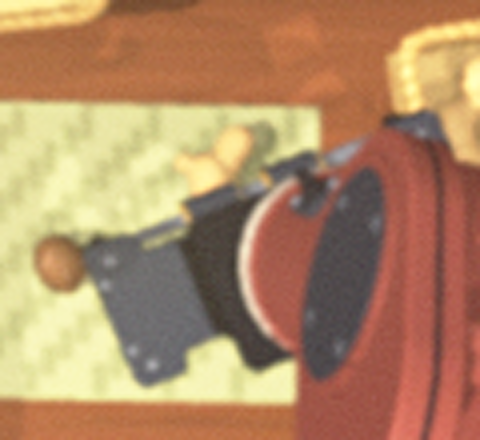

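```bash
python3 -c "
from h import *
import pickle
c=cap('side','x.png');P=pts(c)
c0=pickle.load(open('side0.pkl','rb'));P0=pts(c0)
for Q,C in((P0,c0),(P,c)):
    h=cv2.cvtColor(C['color'],cv2.COLOR_RGB2HSV).astype(int)
    m=np.zeros((400,640),bool);m[160:188,350:402]=1
    m&=(h[:,:,0]<24)&(h[:,:,2]>150)&(Q[:,:,2]>.009)&(Q[:,:,2]<.08)
    q=Q[m];print(len(q),q.mean(0),q.min(0),q.max(0),np.percentile(q[:,2],[50,90]))
"; python3 st.py
```

```text
95 [ 0.47081988 -0.18839817  0.01935663] [ 0.40545764 -0.22102442  0.0093329 ] [ 0.52340254 -0.16039728  0.03177524] [0.01781698 0.02821901]
86 [ 0.47109126 -0.1861493   0.01931371] [ 0.40550755 -0.20429777  0.01062495] [ 0.52387824 -0.16572889  0.03075191] [0.01793317 0.02811809]
t 3.15 p [ 0.4641 -0.1975  0.0055] yawY -66.7 tilt [ 0.001 -0.   ] F [-0.5 -0.2  4.4] w 0.0029 j [ 0.54  0.25 -0.25  2.01  0.08  0.89 -0.92]
```

View pics/x.png

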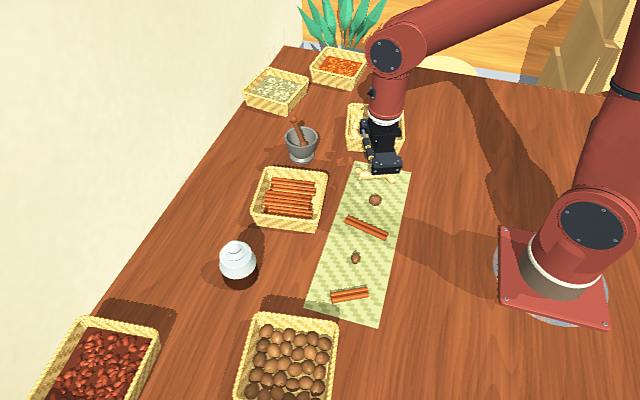

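```bash
python3 -c "
from h import *
for n in('side','top'):
    c=cap(n,'y_%s.png'%n);P=pts(c)
    for z in np.arange(.03,.2,.02):
        m=(c['depth']>.1)&(P[:,:,2]>z)&(P[:,:,2]<z+.02)&(P[:,:,0]>.38)&(P[:,:,0]<.56)&(P[:,:,1]>-.31)&(P[:,:,1]<-.05)
        q=P[m]
        if len(q): print(n,round(z,2),len(q),q.min(0).round(3)[:2],q.max(0).round(3)[:2],np.median(q,0).round(3))
"; python3 st.py
```

```text
side 0.03 112 [ 0.411 -0.31 ] [ 0.56  -0.085] [ 0.525 -0.285  0.035]
side 0.05 69 [ 0.407 -0.31 ] [ 0.559 -0.278] [ 0.531 -0.287  0.058]
side 0.09 88 [ 0.397 -0.264] [ 0.528 -0.101] [ 0.443 -0.12   0.106]
side 0.11 329 [ 0.394 -0.263] [ 0.532 -0.095] [ 0.481 -0.159  0.12 ]
side 0.13 600 [ 0.393 -0.278] [ 0.533 -0.095] [ 0.444 -0.132  0.143]
side 0.15 151 [ 0.423 -0.2  ] [ 0.494 -0.14 ] [ 0.453 -0.152  0.158]
side 0.17 122 [ 0.424 -0.194] [ 0.471 -0.14 ] [ 0.447 -0.151  0.18 ]
side 0.19 380 [ 0.412 -0.202] [ 0.501 -0.137] [ 0.453 -0.16   0.201]
top 0.03 74 [ 0.435 -0.29 ] [ 0.558 -0.09 ] [ 0.449 -0.101  0.032]
top 0.05 42 [ 0.535 -0.292] [ 0.559 -0.281] [ 0.548 -0.286  0.061]
top 0.09 6 [ 0.491 -0.257] [ 0.528 -0.165] [ 0.503 -0.194  0.107]
top 0.11 293 [ 0.411 -0.266] [ 0.534 -0.101] [ 0.492 -0.177  0.121]
top 0.13 889 [ 0.394 -0.28 ] [ 0.534 -0.098] [ 0.44  -0.132  0.144]
top 0.15 41 [ 0.424 -0.162] [ 0.468 -0.144] [ 0.448 -0.151  0.159]
top 0.17 54 [ 0.425 -0.17 ] [ 0.466 -0.143] [ 0.45  -0.155  0.183]
top 0.19 445 [ 0.414 -0.186] [ 0.497 -0.139] [ 0.456 -0.159  0.202]
t 3.25 p [ 0.4642 -0.1975  0.0056] yawY -66.7 tilt [ 0.001 -0.   ] F [-0.2  0.3  4.8] w 0.001 j [ 0.54  0.25 -0.25  2.01  0.08  0.89 -0.92]
```

View pics/y_top.png

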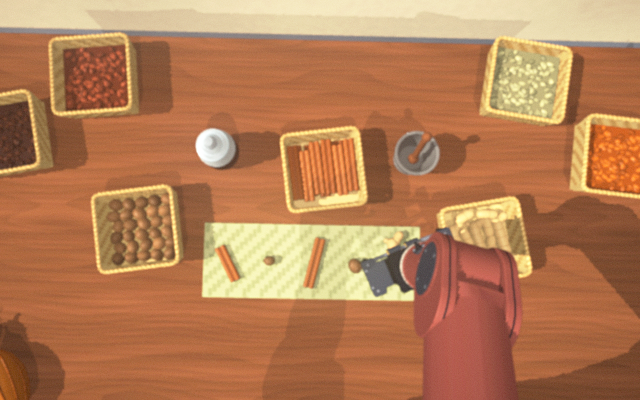

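```bash
python3 -c "
from h import *
c=cap('side');P=pts(c)
h=cv2.cvtColor(c['color'],cv2.COLOR_RGB2HSV)
for u in range(374,404,3):
    print(u,[(v,*(P[v,u]*1000).round(0).astype(int),int(h[v,u,2])) for v in range(158,184,2)])
cv2.imwrite('pics/g2.png',cv2.resize(c['color'][110:200,345:425,::-1],None,fx=7,fy=6,interpolation=2))
"; python3 st.py
```

```text
374 [(158, np.int64(465), np.int64(-121), np.int64(143), 79), (160, np.int64(464), np.int64(-115), np.int64(142), 77), (162, np.int64(462), np.int64(-105), np.int64(144), 77), (164, np.int64(461), np.int64(-100), np.int64(143), 78), (166, np.int64(460), np.int64(-97), np.int64(139), 69), (168, np.int64(459), np.int64(-98), np.int64(131), 34), (170, np.int64(458), np.int64(-99), np.int64(123), 69), (172, np.int64(458), np.int64(-104), np.int64(111), 68), (174, np.int64(457), np.int64(-104), np.int64(104), 49), (176, np.int64(464), np.int64(-185), np.int64(17), 255), (178, np.int64(463), np.int64(-181), np.int64(14), 168), (180, np.int64(462), np.int64(-187), np.int64(0), 242), (182, np.int64(461), np.int64(-176), np.int64(3), 226)]
377 [(158, np.int64(458), np.int64(-123), np.int64(143), 92), (160, np.int64(456), np.int64(-115), np.int64(144), 75), (162, np.int64(455), np.int64(-108), np.int64(143), 142), (164, np.int64(454), np.int64(-102), np.int64(142), 79), (166, np.int64(452), np.int64(-97), np.int64(140), 77), (168, np.int64(452), np.int64(-102), np.int64(130), 40), (170, np.int
[... 5774 characters left out ...]
164, np.int64(397), np.int64(-123), np.int64(140), 68), (166, np.int64(396), np.int64(-123), np.int64(133), 45), (168, np.int64(396), np.int64(-260), np.int64(0), 118), (170, np.int64(394), np.int64(-250), np.int64(1), 237), (172, np.int64(393), np.int64(-239), np.int64(3), 249), (174, np.int64(392), np.int64(-234), np.int64(1), 244), (176, np.int64(390), np.int64(-223), np.int64(3), 214), (178, np.int64(389), np.int64(-213), np.int64(5), 219), (180, np.int64(388), np.int64(-206), np.int64(4), 234), (182, np.int64(387), np.int64(-199), np.int64(3), 232)]
t 3.3 p [ 0.4641 -0.1975  0.0056] yawY -66.7 tilt [ 0.001 -0.   ] F [-0.4 -0.   4.6] w 0.0006 j [ 0.54  0.25 -0.25  2.01  0.08  0.89 -0.92]
```

View pics/g2.png

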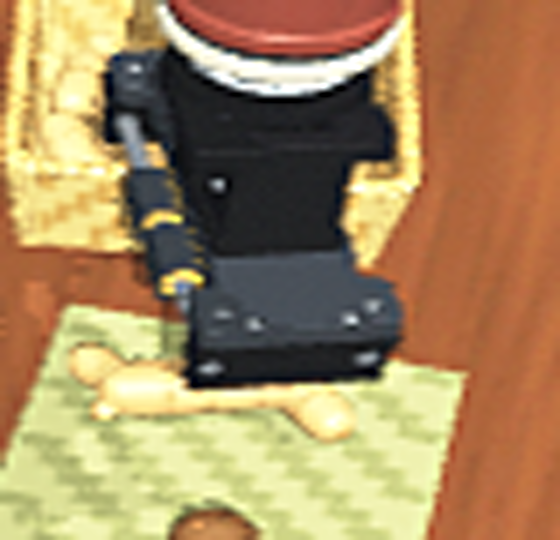

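arm_command:
  series:
    - {"dx": 0, "dy": 0, "dz": 0.03, "wx": 0, "wy": 0, "wz": 0, "gripper": 1}
    - {"dx": 0, "dy": 0, "dz": 0.06, "wx": 0, "wy": 0, "wz": 0, "gripper": 1}
    - {"dx": 0, "dy": 0, "dz": 0.1, "wx": 0, "wy": 0, "wz": 0, "gripper": 0}
    - {"dx": 0, "dy": 0, "dz": 0.14, "wx": 0, "wy": 0, "wz": 0, "gripper": 0}
    - {"dx": 0, "dy": 0, "dz": 0.15, "wx": 0, "wy": 0, "wz": 0, "gripper": 0}
    - {"dx": 0, "dy": 0, "dz": 0.15, "wx": 0, "wy": 0, "wz": 0, "gripper": 0}
    - {"dx": 0, "dy": 0, "dz": 0.15, "wx": 0, "wy": 0, "wz": 0, "gripper": 0}

```text
clock: 4.0
tool_pos: [0.4631, -0.1971, 0.1539]
tcp_rot: [[0.919, 0.395, -0.002], [0.395, -0.919, 0.001], [-0.001, -0.001, -1.0]]
ft_force: [-0.2, 0.1, -0.9]
gripper_width: 0.0323
```

```bash
python3 st.py; python3 -c "
from h import *
c=cap('side');P=pts(c)
cv2.imwrite('pics/g3.png',cv2.resize(c['color'][60:200,320:450,::-1],None,fx=4,fy=4,interpolation=2))
"
```

```text
t 4.0 p [ 0.4631 -0.1971  0.1539] yawY -66.7 tilt [-0.002  0.001] F [-0.2  0.1 -0.9] w 0.0323 j [ 0.56  0.08 -0.26  1.86  0.02  1.2  -0.87]
```

View pics/g3.png

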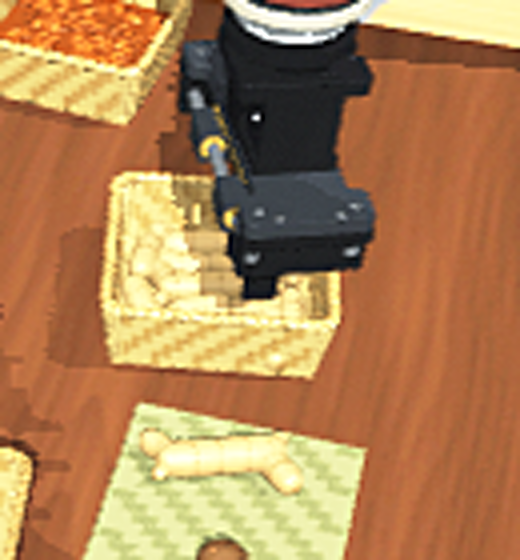

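```bash
python3 -c "
from h import *
c=cap('side');P=pts(c)
for z in (.12,.13,.14,.15,.16,.17,.18,.19,.2): print(z,ray(c,385.5,133.5,z).round(4))
h=cv2.cvtColor(c['color'],cv2.COLOR_RGB2HSV)
for u in (382,384,386,388):print(u,[(v,*map(int,(P[v,u]*1000).round(0)),int(h[v,u,2])) for v in range(118,138,2)])
"
```

```text
0.12 [ 0.4573 -0.2534  0.12  ]
0.13 [ 0.4563 -0.2408  0.13  ]
0.14 [ 0.4553 -0.2283  0.14  ]
0.15 [ 0.4543 -0.2157  0.15  ]
0.16 [ 0.4533 -0.2032  0.16  ]
0.17 [ 0.4523 -0.1906  0.17  ]
0.18 [ 0.4514 -0.178   0.18  ]
0.19 [ 0.4504 -0.1655  0.19  ]
0.2 [ 0.4494 -0.1529  0.2   ]
382 [(118, 458, -96, 286, 71), (120, 458, -96, 280, 30), (122, 457, -97, 275, 30), (124, 457, -103, 264, 119), (126, 456, -106, 257, 17), (128, 456, -105, 251, 31), (130, 461, -168, 196, 25), (132, 460, -168, 191, 34), (134, 459, -170, 182, 29), (136, 474, -353, 28, 255)]
384 [(118, 454, -97, 286, 78), (120, 453, -100, 278, 40), (122, 453, -100, 273, 26), (124, 453, -106, 263, 145), (126, 452, -106, 258, 27), (128, 451, -106, 252, 39), (130, 456, -170, 196, 24), (132, 455, -170, 190, 33), (134, 454, -167, 186, 29), (136, 469, -359, 25, 255)]
386 [(118, 450, -99, 285, 72), (120, 449, -101, 279, 30), (122, 449, -103, 272, 32), (124, 448, -108, 263, 35), (126, 448, -108, 257, 33), (128, 447, -108, 251, 36), (130, 451, -170, 198, 28), (132, 450, -171, 191, 33), (134, 450, -175, 181, 30), (136, 463, -357, 28, 255)]
388 [(118, 446, -101, 285, 73), (120, 445, -104, 278, 31), (122, 444, -102, 273, 32), (124, 444, -108, 263, 37), (126, 443, -110, 257, 34), (128, 442, -109, 252, 35), (130, 446, -171, 198, 30), (132, 446, -176, 188, 29), (134, 445, -174, 183, 46), (136, 456, -356, 31, 255)]
```

The picture shows the fingertip near pixel (385,134), i.e. at z≈0.179, while the reported TCP is 0.154. The reported TCP is about 25 mm low, so the fingers closed just above the ginger, which has not moved. I'll correct for this and check it by force.

arm_command:
  series:
    - {"dx": 0, "dy": 0, "dz": 0, "wx": 0, "wy": 0, "wz": 0, "gripper": -1}
    - {"dx": 0, "dy": 0, "dz": -0.04, "wx": 0, "wy": 0, "wz": 0, "gripper": -1}
    - {"dx": 0, "dy": 0, "dz": -0.08, "wx": 0, "wy": 0, "wz": 0, "gripper": -1}
    - {"dx": 0, "dy": 0, "dz": -0.1, "wx": 0, "wy": 0, "wz": 0, "gripper": -1}
    - {"dx": 0, "dy": 0, "dz": -0.12, "wx": 0, "wy": 0, "wz": 0, "gripper": -1}
    - {"dx": 0, "dy": 0, "dz": -0.14, "wx": 0, "wy": 0, "wz": 0, "gripper": -1}
    - {"dx": 0, "dy": 0, "dz": -0.155, "wx": 0, "wy": 0, "wz": 0, "gripper": -1}
    - {"dx": 0, "dy": 0, "dz": -0.165, "wx": 0, "wy": 0, "wz": 0, "gripper": -1}
    - {"dx": 0, "dy": 0, "dz": -0.165, "wx": 0, "wy": 0, "wz": 0, "gripper": -1}
    - {"dx": 0, "dy": 0, "dz": -0.165, "wx": 0, "wy": 0, "wz": 0, "gripper": -1}

```text
clock: 5.1
tool_pos: [0.4638, -0.1973, -0.0096]
tcp_rot: [[0.919, 0.395, -0.0], [0.395, -0.919, 0.0], [-0.0, -0.0, -1.0]]
ft_force: [1.1, -0.1, 0.1]
gripper_width: 0.0869
```

```bash
python3 st.py; python3 -c "
from h import *
c=cap('side');P=pts(c)
for u in (380,386,392):print(u,[(v,*map(int,(P[v,u]*1000).round(0))) for v in range(160,186,2)])
cv2.imwrite('pics/g4.png',cv2.resize(c['color'][100:240,320:450,::-1],None,fx=4,fy=4,interpolation=2))
"
```

```text
t 5.1 p [ 0.4638 -0.1973 -0.0096] yawY -66.7 tilt [-0.  0.] F [ 1.1 -0.1  0.1] w 0.0869 j [ 0.54  0.27 -0.25  2.02  0.09  0.86 -0.92]
380 [(160, 450, -133, 130), (162, 449, -125, 130), (164, 448, -118, 129), (166, 446, -112, 129), (168, 445, -104, 129), (170, 444, -103, 123), (172, 443, -103, 117), (174, 443, -110, 103), (176, 442, -110, 96), (178, 441, -110, 89), (180, 442, -144, 48), (182, 442, -148, 36), (184, 441, -146, 31)]
386 [(160, 436, -140, 127), (162, 434, -130, 130), (164, 433, -125, 128), (166, 432, -118, 127), (168, 430, -109, 129), (170, 429, -108, 124), (172, 429, -109, 116), (174, 428, -117, 101), (176, 427, -116, 95), (178, 426, -118, 86), (180, 429, -194, 3), (182, 428, -184, 5), (184, 426, -177, 4)]
392 [(160, 421, -143, 128), (162, 420, -136, 128), (164, 419, -131, 126), (166, 417, -120, 129), (168, 416, -115, 128), (170, 415, -117, 119), (172, 414, -113, 116), (174, 413, -122, 100), (176, 412, -122, 93), (178, 413, -187, 23), (180, 412, -182, 21), (182, 411, -178, 16), (184, 410, -185, 2)]
```

View pics/g4.png

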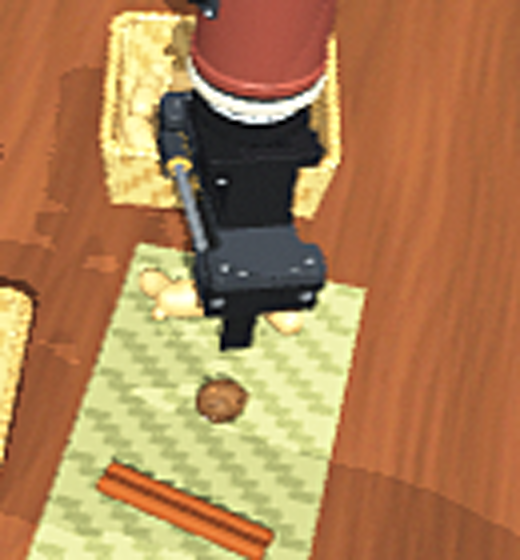

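arm_command:
  series:
    - {"dx": 0, "dy": 0, "dz": -0.004, "wx": 0, "wy": 0, "wz": 0, "gripper": -1}
    - {"dx": 0, "dy": 0, "dz": -0.007, "wx": 0, "wy": 0, "wz": 0, "gripper": 1}
    - {"dx": 0, "dy": 0, "dz": -0.007, "wx": 0, "wy": 0, "wz": 0, "gripper": 1}
    - {"dx": 0, "dy": 0, "dz": -0.007, "wx": 0, "wy": 0, "wz": 0, "gripper": 1}
    - {"dx": 0, "dy": 0, "dz": -0.007, "wx": 0, "wy": 0, "wz": 0, "gripper": 1}
    - {"dx": 0, "dy": 0, "dz": -0.007, "wx": 0, "wy": 0, "wz": 0, "gripper": 1}
    - {"dx": 0, "dy": 0, "dz": -0.007, "wx": 0, "wy": 0, "wz": 0, "gripper": 1}
    - {"dx": 0, "dy": 0, "dz": -0.007, "wx": 0, "wy": 0, "wz": 0, "gripper": 1}
    - {"dx": 0, "dy": 0, "dz": -0.007, "wx": 0, "wy": 0, "wz": 0, "gripper": 1}
    - {"dx": 0, "dy": 0, "dz": -0.007, "wx": 0, "wy": 0, "wz": 0, "gripper": 1}
  grip_force: 15

```text
clock: 6.15
tool_pos: [0.4638, -0.1973, -0.0167]
tcp_rot: [[0.919, 0.395, 0.0], [0.395, -0.919, 0.0], [0.0, -0.0, -1.0]]
ft_force: [-1.5, 0.3, 0.4]
gripper_width: 0.0273
```

arm_command:
  series:
    - {"dx": 0, "dy": 0, "dz": 0, "wx": 0, "wy": 0, "wz": 0, "gripper": 1}
    - {"dx": 0, "dy": 0, "dz": 0, "wx": 0, "wy": 0, "wz": 0, "gripper": 1}

```text
clock: 6.35
tool_pos: [0.4637, -0.1973, -0.0167]
tcp_rot: [[0.919, 0.395, -0.0], [0.395, -0.919, 0.0], [-0.0, -0.0, -1.0]]
ft_force: [0.1, 0.3, 0.2]
gripper_width: 0.0272
```

```bash
python3 st.py .5054 -.3817 .1 10.6
```

```text
t 6.35 p [ 0.4637 -0.1973 -0.0167] yawY -66.7 tilt [-0.  0.] F [0.1 0.3 0.2] w 0.0272 j [ 0.54  0.28 -0.25  2.02  0.09  0.85 -0.93]
delta [ 0.0417 -0.1844  0.1167] wz -2.11 or 27.89
```

arm_command:
  series:
    - {"dx": 0, "dy": 0, "dz": 0.015, "wx": 0, "wy": 0, "wz": 0, "gripper": 1}
    - {"dx": 0, "dy": 0, "dz": 0.04, "wx": 0, "wy": 0, "wz": 0, "gripper": 1}
    - {"dx": 0, "dy": 0, "dz": 0.07, "wx": 0, "wy": 0, "wz": 0, "gripper": 1}
    - {"dx": 0, "dy": -0.005, "dz": 0.1, "wx": 0, "wy": 0, "wz": 0, "gripper": 1}
    - {"dx": 0.004, "dy": -0.02, "dz": 0.115, "wx": 0, "wy": 0, "wz": -0.3, "gripper": 1}
    - {"dx": 0.01, "dy": -0.045, "dz": 0.115, "wx": 0, "wy": 0, "wz": -0.6, "gripper": 1}
    - {"dx": 0.016, "dy": -0.075, "dz": 0.115, "wx": 0, "wy": 0, "wz": -1.0, "gripper": 1}
    - {"dx": 0.023, "dy": -0.105, "dz": 0.115, "wx": 0, "wy": 0, "wz": -1.4, "gripper": 1}
    - {"dx": 0.03, "dy": -0.135, "dz": 0.115, "wx": 0, "wy": 0, "wz": -1.8, "gripper": 1}
    - {"dx": 0.036, "dy": -0.16, "dz": 0.115, "wx": 0, "wy": 0, "wz": -2.1, "gripper": 1}

```text
clock: 7.35
tool_pos: [0.4996, -0.359, 0.0979]
tcp_rot: [[0.983, 0.183, -0.0], [0.183, -0.983, -0.0], [-0.0, 0.0, -1.0]]
ft_force: [-0.3, 0.1, -0.8]
gripper_width: 0.027
```

arm_command:
  series:
    - {"dx": 0.003, "dy": -0.015, "dz": 0, "wx": 0, "wy": 0, "wz": 0, "gripper": 1}
    - {"dx": 0.006, "dy": -0.024, "dz": 0, "wx": 0, "wy": 0, "wz": 0, "gripper": 1}
    - {"dx": 0.006, "dy": -0.024, "dz": 0, "wx": 0, "wy": 0, "wz": 0, "gripper": 1}
    - {"dx": 0.006, "dy": -0.024, "dz": 0, "wx": 0, "wy": 0, "wz": 0, "gripper": 1}

```text
clock: 7.75
tool_pos: [0.5059, -0.38, 0.0981]
tcp_rot: [[0.982, 0.187, -0.0], [0.187, -0.982, 0.001], [0.0, -0.001, -1.0]]
ft_force: [-0.4, 0.2, -2.0]
gripper_width: 0.0269
```

```bash
python3 st.py .5054 -.3817 .1 10.6; python3 -c "
from h import *
c=cap('side');P=pts(c)
cv2.imwrite('pics/g5.png',cv2.resize(c['color'][40:200,310:450,::-1],None,fx=4,fy=3.7,interpolation=2))
"
```

```text
t 7.75 p [ 0.5059 -0.38    0.0981] yawY -79.2 tilt [-0.     0.001] F [-0.4  0.2 -2. ] w 0.0269 j [ 0.68  0.37 -0.13  1.62  0.05  1.15 -0.85]
delta [-0.0005 -0.0017  0.0019] wz -0.03 or 29.97
```

View pics/g5.png

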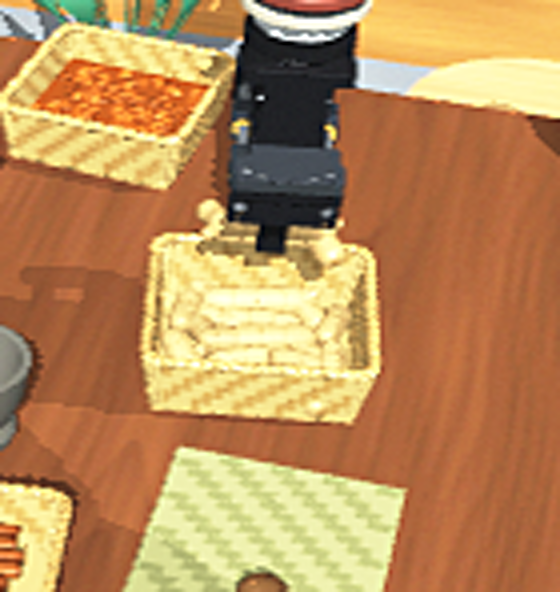

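arm_command:
  series:
    - {"dx": 0, "dy": 0, "dz": -0.015, "wx": 0, "wy": 0, "wz": 0, "gripper": 1}
    - {"dx": 0, "dy": 0, "dz": -0.035, "wx": 0, "wy": 0, "wz": 0, "gripper": 1}
    - {"dx": 0, "dy": 0, "dz": -0.055, "wx": 0, "wy": 0, "wz": 0, "gripper": 1}
    - {"dx": 0, "dy": 0, "dz": -0.07, "wx": 0, "wy": 0, "wz": 0, "gripper": 1}
    - {"dx": 0, "dy": 0, "dz": -0.077, "wx": 0, "wy": 0, "wz": 0, "gripper": 1}
    - {"dx": 0, "dy": 0, "dz": -0.08, "wx": 0, "wy": 0, "wz": 0, "gripper": 1}
    - {"dx": 0, "dy": 0, "dz": -0.082, "wx": 0, "wy": 0, "wz": 0, "gripper": 1}
    - {"dx": 0, "dy": 0, "dz": -0.082, "wx": 0, "wy": 0, "wz": 0, "gripper": 1}

```text
clock: 8.6
tool_pos: [0.5061, -0.3815, 0.0168]
tcp_rot: [[0.983, 0.185, 0.001], [0.185, -0.983, -0.0], [0.001, 0.001, -1.0]]
ft_force: [-0.6, -0.0, -0.7]
gripper_width: 0.027
```

```bash
python3 st.py; python3 -c "
from h import *
c=cap('side');P=pts(c)
cv2.imwrite('pics/g6.png',cv2.resize(c['color'][60:200,310:450,::-1],None,fx=4,fy=4,interpolation=2))
"
```

```text
t 8.6 p [ 0.5061 -0.3815  0.0168] yawY -79.3 tilt [ 0.001 -0.   ] F [-0.6 -0.  -0.7] w 0.027 j [ 0.68  0.45 -0.13  1.69  0.07  1.   -0.86]
```

View pics/g6.png

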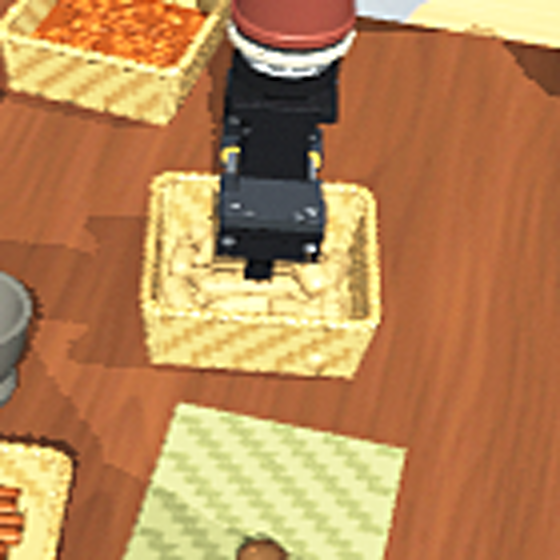

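Down a bit more to contact, then open part-way.

arm_command:
  series:
    - {"dx": 0, "dy": 0, "dz": -0.002, "wx": 0, "wy": 0, "wz": 0, "gripper": 1}
    - {"dx": 0, "dy": 0, "dz": -0.003, "wx": 0, "wy": 0, "wz": 0, "gripper": 1}
    - {"dx": 0, "dy": 0, "dz": -0.003, "wx": 0, "wy": 0, "wz": 0, "gripper": 1}

```text
clock: 8.95
tool_pos: [0.5057, -0.3813, 0.0132]
tcp_rot: [[0.983, 0.185, -0.0], [0.185, -0.983, 0.0], [-0.0, -0.0, -1.0]]
ft_force: [-0.3, 0.0, -0.5]
gripper_width: 0.0272
```

arm_command:
  series:
    - {"dx": 0, "dy": 0, "dz": 0, "wx": 0, "wy": 0, "wz": 0, "gripper": -0.2}
    - {"dx": 0, "dy": 0, "dz": 0, "wx": 0, "wy": 0, "wz": 0, "gripper": -0.2}
    - {"dx": 0, "dy": 0, "dz": 0, "wx": 0, "wy": 0, "wz": 0, "gripper": -0.2}
    - {"dx": 0, "dy": 0, "dz": 0, "wx": 0, "wy": 0, "wz": 0, "gripper": -0.2}
    - {"dx": 0, "dy": 0, "dz": 0, "wx": 0, "wy": 0, "wz": 0, "gripper": -0.2}
    - {"dx": 0, "dy": 0, "dz": 0.02, "wx": 0, "wy": 0, "wz": 0, "gripper": -0.2}
    - {"dx": 0, "dy": 0, "dz": 0.05, "wx": 0, "wy": 0, "wz": 0, "gripper": -0.2}
    - {"dx": 0, "dy": 0, "dz": 0.09, "wx": 0, "wy": 0, "wz": 0, "gripper": -0.2}
    - {"dx": 0, "dy": 0, "dz": 0.1, "wx": 0, "wy": 0, "wz": 0, "gripper": -0.2}

```text
clock: 9.85
tool_pos: [0.5078, -0.3826, 0.1181]
tcp_rot: [[0.983, 0.185, 0.005], [0.185, -0.983, -0.004], [0.005, 0.005, -1.0]]
ft_force: [0.9, -0.3, 0.8]
gripper_width: 0.0518
```

```bash
python3 st.py .4433 -.0988 .1 38
```

```text
t 9.85 p [ 0.5078 -0.3826  0.1181] yawY -79.3 tilt [ 0.005 -0.004] F [ 0.9 -0.3  0.8] w 0.0518 j [ 0.68  0.36 -0.13  1.6   0.05  1.18 -0.85]
delta [-0.0645  0.2838 -0.0181] wz 4.56 or -25.44
```

arm_command:
  series:
    - {"dx": -0.008, "dy": 0.035, "dz": 0, "wx": 0, "wy": 0, "wz": 0.6, "gripper": -0.6}
    - {"dx": -0.017, "dy": 0.075, "dz": 0, "wx": 0, "wy": 0, "wz": 1.5, "gripper": -0.6}
    - {"dx": -0.026, "dy": 0.115, "dz": 0, "wx": 0, "wy": 0, "wz": 2.5, "gripper": -0.6}
    - {"dx": -0.035, "dy": 0.155, "dz": 0, "wx": 0, "wy": 0, "wz": 3.5, "gripper": -0.6}
    - {"dx": -0.044, "dy": 0.195, "dz": -0.01, "wx": 0, "wy": 0, "wz": 4.2, "gripper": -0.6}
    - {"dx": -0.053, "dy": 0.235, "dz": -0.03, "wx": 0, "wy": 0, "wz": 4.55, "gripper": -0.6}
    - {"dx": -0.06, "dy": 0.265, "dz": -0.05, "wx": 0, "wy": 0, "wz": 4.55, "gripper": -0.6}
    - {"dx": -0.063, "dy": 0.283, "dz": -0.06, "wx": 0, "wy": 0, "wz": 4.55, "gripper": -0.6}
    - {"dx": -0.063, "dy": 0.283, "dz": -0.06, "wx": 0, "wy": 0, "wz": 4.55, "gripper": -0.6}
    - {"dx": -0.063, "dy": 0.283, "dz": -0.06, "wx": 0, "wy": 0, "wz": 4.55, "gripper": -0.6}

```text
clock: 10.85
tool_pos: [0.4429, -0.0986, 0.0534]
tcp_rot: [[0.788, 0.616, 0.0], [0.616, -0.788, -0.0], [-0.0, 0.0, -1.0]]
ft_force: [0.4, -0.6, 1.0]
gripper_width: 0.0694
```

```bash
python3 st.py .4433 -.0988 -.019 38
cat > look.py <<'E'
from h import *
import sys
n=sys.argv[1];u0,u1,v0,v1=map(int,sys.argv[2:6])
c=cap(n)['color'][v0:v1,u0:u1,::-1];f=min(780/(u1-u0),580/(v1-v0),5)
cv2.imwrite('pics/'+sys.argv[6],cv2.resize(c,None,fx=f,fy=f,interpolation=2));print('scale',f)
E
python3 look.py side 280 480 60 280 a1.png
```

```text
t 10.85 p [ 0.4429 -0.0986  0.0534] yawY -52.0 tilt [ 0. -0.] F [ 0.4 -0.6  1. ] w 0.0694 j [ 0.48  0.09 -0.37  2.08  0.04  0.98 -0.82]
delta [ 0.0004 -0.0002 -0.0724] wz -0.0 or 30.0
scale 2.6363636363636362
```

View pics/a1.png

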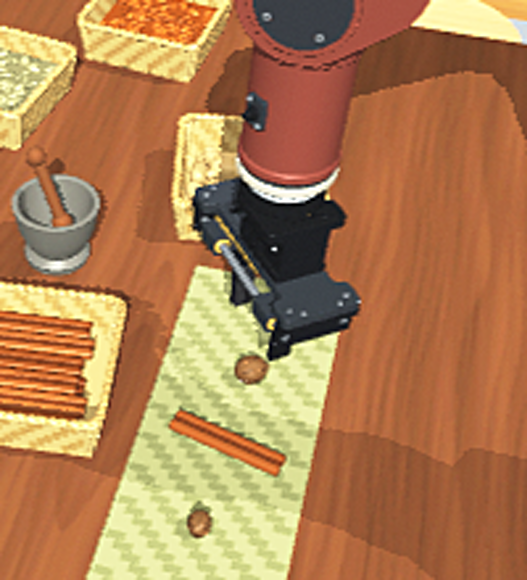

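arm_command:
  series:
    - {"dx": 0, "dy": 0, "dz": -0.02, "wx": 0, "wy": 0, "wz": 0, "gripper": -0.6}
    - {"dx": 0, "dy": 0, "dz": -0.045, "wx": 0, "wy": 0, "wz": 0, "gripper": -0.6}
    - {"dx": 0, "dy": 0, "dz": -0.06, "wx": 0, "wy": 0, "wz": 0, "gripper": -0.6}
    - {"dx": 0, "dy": 0, "dz": -0.068, "wx": 0, "wy": 0, "wz": 0, "gripper": -0.6}
    - {"dx": 0, "dy": 0, "dz": -0.07, "wx": 0, "wy": 0, "wz": 0, "gripper": -0.6}
    - {"dx": 0, "dy": 0, "dz": -0.07, "wx": 0, "wy": 0, "wz": 0, "gripper": -0.6}
    - {"dx": 0, "dy": 0, "dz": -0.07, "wx": 0, "wy": 0, "wz": 0, "gripper": 1}
    - {"dx": 0, "dy": 0, "dz": -0.07, "wx": 0, "wy": 0, "wz": 0, "gripper": 1}
    - {"dx": 0, "dy": 0, "dz": -0.07, "wx": 0, "wy": 0, "wz": 0, "gripper": 1}
    - {"dx": 0, "dy": 0, "dz": -0.07, "wx": 0, "wy": 0, "wz": 0, "gripper": 1}
  grip_force: 10

```text
clock: 11.9
tool_pos: [0.4429, -0.0984, -0.0165]
tcp_rot: [[0.788, 0.615, 0.0], [0.615, -0.788, -0.0], [0.0, 0.0, -1.0]]
ft_force: [-0.1, -0.3, 0.4]
gripper_width: 0.0453
```

arm_command:
  series:
    - {"dx": 0, "dy": 0, "dz": 0, "wx": 0, "wy": 0, "wz": 0, "gripper": 1}
    - {"dx": 0, "dy": 0, "dz": 0, "wx": 0, "wy": 0, "wz": 0, "gripper": 1}
    - {"dx": 0, "dy": 0, "dz": 0, "wx": 0, "wy": 0, "wz": 0, "gripper": 1}
    - {"dx": 0, "dy": 0, "dz": 0, "wx": 0, "wy": 0, "wz": 0, "gripper": 1}

```text
clock: 12.3
tool_pos: [0.4428, -0.0983, -0.0167]
tcp_rot: [[0.788, 0.615, -0.0], [0.615, -0.788, 0.0], [-0.0, -0.0, -1.0]]
ft_force: [-0.1, 0.3, 0.0]
gripper_width: 0.029
```

```bash
python3 st.py
python3 - <<'E'
from h import *
import pickle
# nutmeg basket: frame coords height map to find dips
c=pickle.load(open('top0.pkl','rb'));P=pts(c)
th=np.radians(8.4);o=np.array([.5187,.3844])
m=np.zeros((400,640),bool);m[185:275,92:182]=1;m&=(P[:,:,2]<.045)&(P[:,:,2]>0.004)
q=P[m];d=q[:,:2]-o;bx=d@[np.cos(th),np.sin(th)];by=d@[-np.sin(th),np.cos(th)]
g=np.arange(-.05,.0501,.01)
print('cols by',g.round(2))
for x in g[::-1]:
    print(round(x,2),[int(1000*np.mean(q[(abs(bx-x)<.005)&(abs(by-y)<.005),2])) if ((abs(bx-x)<.005)&(abs(by-y)<.005)).any() else -1 for y in g])
E
```

```text
t 12.3 p [ 0.4428 -0.0983 -0.0167] yawY -52.0 tilt [-0.  0.] F [-0.1  0.3  0. ] w 0.029 j [ 0.46  0.2  -0.37  2.13  0.1   0.82 -0.87]
cols by [-0.05 -0.04 -0.03 -0.02 -0.01  0.    0.01  0.02  0.03  0.04  0.05]
0.05 [20, 24, 27, 25, 22, 24, 24, 25, 29, 22, 19]
0.04 [31, 26, 31, 31, 20, 29, 30, 26, 31, 30, 25]
0.03 [30, 23, 25, 28, 22, 29, 28, 19, 27, 29, 24]
0.02 [26, 26, 30, 21, 22, 29, 23, 27, 28, 25, 26]
0.01 [29, 28, 31, 24, 30, 31, 23, 28, 30, 27, 29]
0.0 [27, 17, 21, 22, 22, 27, 28, 20, 24, 26, 21]
-0.01 [31, 25, 30, 29, 22, 31, 31, 24, 30, 30, 26]
-0.02 [28, 20, 30, 27, 19, 28, 28, 19, 26, 27, 17]
-0.03 [24, 27, 30, 21, 24, 29, 18, 23, 29, 24, 22]
-0.04 [27, 29, 31, 25, 27, 32, 25, 24, 30, 25, 28]
-0.05 [26, 17, 24, 28, 18, 25, 25, 21, 27, 27, 20]
```

arm_command:
  series:
    - {"dx": 0, "dy": 0, "dz": 0.015, "wx": 0, "wy": 0, "wz": 0, "gripper": 1}
    - {"dx": 0, "dy": 0, "dz": 0.04, "wx": 0, "wy": 0, "wz": 0, "gripper": 1}
    - {"dx": 0, "dy": 0, "dz": 0.07, "wx": 0, "wy": 0, "wz": 0, "gripper": 1}
    - {"dx": 0, "dy": 0.005, "dz": 0.1, "wx": 0, "wy": 0, "wz": 0, "gripper": 1}
    - {"dx": 0.002, "dy": 0.02, "dz": 0.115, "wx": 0, "wy": 0, "wz": 0, "gripper": 1}
    - {"dx": 0.006, "dy": 0.05, "dz": 0.115, "wx": 0, "wy": 0, "wz": 0, "gripper": 1}
    - {"dx": 0.011, "dy": 0.09, "dz": 0.115, "wx": 0, "wy": 0, "wz": 0, "gripper": 1}
    - {"dx": 0.016, "dy": 0.13, "dz": 0.115, "wx": 0, "wy": 0, "wz": 0, "gripper": 1}
    - {"dx": 0.021, "dy": 0.17, "dz": 0.115, "wx": 0, "wy": 0, "wz": 0, "gripper": 1}
    - {"dx": 0.026, "dy": 0.21, "dz": 0.115, "wx": 0, "wy": 0, "wz": 0, "gripper": 1}

```text
clock: 13.3
tool_pos: [0.4687, 0.1132, 0.0984]
tcp_rot: [[0.789, 0.615, 0.0], [0.615, -0.789, -0.0], [0.0, 0.0, -1.0]]
ft_force: [0.1, -1.2, 0.6]
gripper_width: 0.0291
```

arm_command:
  series:
    - {"dx": 0.005, "dy": 0.04, "dz": 0, "wx": 0, "wy": 0, "wz": 0, "gripper": 1}
    - {"dx": 0.01, "dy": 0.08, "dz": 0, "wx": 0, "wy": 0, "wz": 0, "gripper": 1}
    - {"dx": 0.015, "dy": 0.12, "dz": 0, "wx": 0, "wy": 0, "wz": 0, "gripper": 1}
    - {"dx": 0.02, "dy": 0.16, "dz": 0, "wx": 0, "wy": 0, "wz": 0, "gripper": 1}
    - {"dx": 0.025, "dy": 0.2, "dz": 0, "wx": 0, "wy": 0, "wz": 0, "gripper": 1}
    - {"dx": 0.029, "dy": 0.235, "dz": 0, "wx": 0, "wy": 0, "wz": 0, "gripper": 1}
    - {"dx": 0.031, "dy": 0.255, "dz": 0, "wx": 0, "wy": 0, "wz": 0, "gripper": 1}
    - {"dx": 0.031, "dy": 0.26, "dz": 0, "wx": 0, "wy": 0, "wz": 0, "gripper": 1}
    - {"dx": 0.031, "dy": 0.26, "dz": 0, "wx": 0, "wy": 0, "wz": 0, "gripper": 1}
    - {"dx": 0.031, "dy": 0.26, "dz": 0, "wx": 0, "wy": 0, "wz": 0, "gripper": 1}

```text
clock: 14.3
tool_pos: [0.5001, 0.3701, 0.098]
tcp_rot: [[0.789, 0.614, -0.0], [0.614, -0.789, -0.001], [-0.001, 0.001, -1.0]]
ft_force: [-0.2, -0.3, 0.3]
gripper_width: 0.0286
```

```bash
python3 st.py .5004 .3716 .009 38;python3 look.py side 160 420 170 400 a2.png
```

```text
t 14.3 p [0.5001 0.3701 0.098 ] yawY -52.1 tilt [-0.    -0.001] F [-0.2 -0.3  0.3] w 0.0286 j [-0.18  0.43 -0.67  1.63  0.28  1.19 -1.83]
delta [ 0.0003  0.0015 -0.089 ] wz 0.02 or -29.98
scale 2.5217391304347827
```

View pics/a2.png

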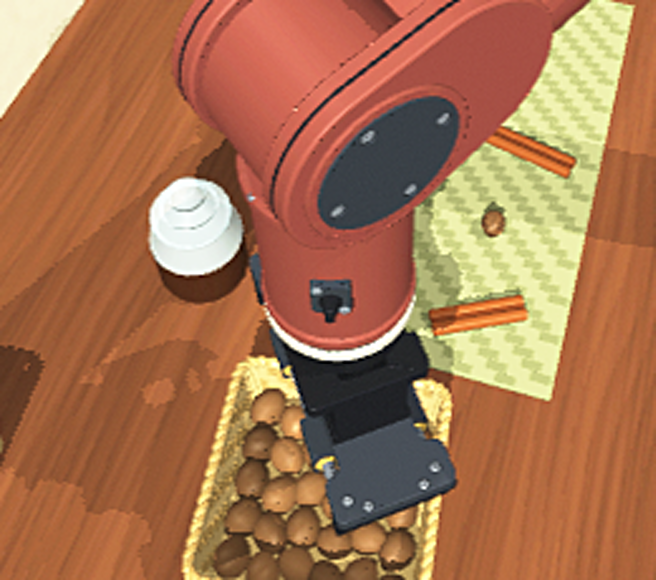

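arm_command:
  series:
    - {"dx": 0, "dy": 0, "dz": -0.02, "wx": 0, "wy": 0, "wz": 0, "gripper": 1}
    - {"dx": 0, "dy": 0, "dz": -0.045, "wx": 0, "wy": 0, "wz": 0, "gripper": 1}
    - {"dx": 0, "dy": 0, "dz": -0.065, "wx": 0, "wy": 0, "wz": 0, "gripper": 1}
    - {"dx": 0, "dy": 0, "dz": -0.078, "wx": 0, "wy": 0, "wz": 0, "gripper": 1}
    - {"dx": 0, "dy": 0, "dz": -0.084, "wx": 0, "wy": 0, "wz": 0, "gripper": 1}
    - {"dx": 0, "dy": 0, "dz": -0.087, "wx": 0, "wy": 0, "wz": 0, "gripper": 1}
    - {"dx": 0, "dy": 0, "dz": -0.089, "wx": 0, "wy": 0, "wz": 0, "gripper": 1}
    - {"dx": 0, "dy": 0, "dz": -0.089, "wx": 0, "wy": 0, "wz": 0, "gripper": 1}

```text
clock: 15.15
tool_pos: [0.5001, 0.3719, 0.0098]
tcp_rot: [[0.788, 0.615, 0.001], [0.615, -0.788, 0.001], [0.001, -0.0, -1.0]]
ft_force: [-0.8, 0.1, -1.3]
gripper_width: 0.029
```

arm_command:
  series:
    - {"dx": 0, "dy": 0, "dz": -0.001, "wx": 0, "wy": 0, "wz": 0, "gripper": 1}
    - {"dx": 0, "dy": 0, "dz": -0.002, "wx": 0, "wy": 0, "wz": 0, "gripper": 1}
    - {"dx": 0, "dy": 0, "dz": -0.002, "wx": 0, "wy": 0, "wz": 0, "gripper": 1}

```text
clock: 15.45
tool_pos: [0.5, 0.3718, 0.0079]
tcp_rot: [[0.788, 0.615, 0.001], [0.615, -0.788, 0.0], [0.001, 0.0, -1.0]]
ft_force: [-1.7, -1.5, 6.0]
gripper_width: 0.0291
```

arm_command:
  series:
    - {"dx": 0, "dy": 0, "dz": 0.001, "wx": 0, "wy": 0, "wz": 0, "gripper": 0}
    - {"dx": 0, "dy": 0, "dz": 0.001, "wx": 0, "wy": 0, "wz": 0, "gripper": 0}
    - {"dx": 0, "dy": 0, "dz": 0.001, "wx": 0, "wy": 0, "wz": 0, "gripper": 0}
    - {"dx": 0, "dy": 0, "dz": 0.001, "wx": 0, "wy": 0, "wz": 0, "gripper": 0}
    - {"dx": 0, "dy": 0, "dz": 0.01, "wx": 0, "wy": 0, "wz": 0, "gripper": 0}
    - {"dx": 0, "dy": 0, "dz": 0.03, "wx": 0, "wy": 0, "wz": 0, "gripper": 0}
    - {"dx": 0, "dy": 0, "dz": 0.065, "wx": 0, "wy": 0, "wz": 0, "gripper": 0}
    - {"dx": 0, "dy": 0, "dz": 0.09, "wx": 0, "wy": 0, "wz": 0, "gripper": 0}
    - {"dx": 0, "dy": 0, "dz": 0.09, "wx": 0, "wy": 0, "wz": 0, "gripper": 0}

```text
clock: 16.35
tool_pos: [0.5015, 0.3736, 0.102]
tcp_rot: [[0.788, 0.615, 0.005], [0.615, -0.788, 0.004], [0.007, 0.0, -1.0]]
ft_force: [0.2, 0.4, 1.0]
gripper_width: 0.0437
```

```bash
python3 st.py .4516 .0972 -.019 -90;python3 look.py side 160 420 170 400 a3.png
```

```text
t 16.35 p [0.5015 0.3736 0.102 ] yawY -52.0 tilt [0.005 0.004] F [0.2 0.4 1. ] w 0.0437 j [-0.19  0.43 -0.67  1.62  0.28  1.19 -1.83]
delta [-0.0499 -0.2764 -0.121 ] wz 8.67 or -21.33
scale 2.5217391304347827
```

View pics/a3.png

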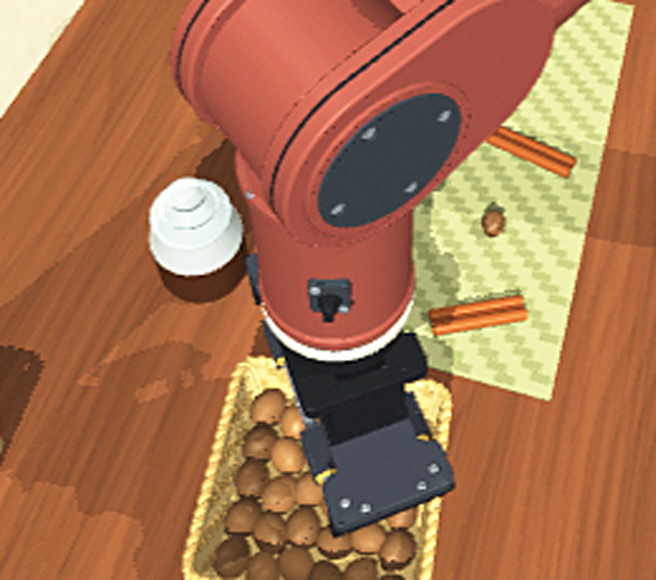

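arm_command:
  series:
    - {"dx": -0.006, "dy": -0.03, "dz": 0, "wx": 0, "wy": 0, "wz": 1, "gripper": 0}
    - {"dx": -0.013, "dy": -0.07, "dz": 0, "wx": 0, "wy": 0, "wz": 2.2, "gripper": 0}
    - {"dx": -0.02, "dy": -0.11, "dz": 0, "wx": 0, "wy": 0, "wz": 3.4, "gripper": -0.3}
    - {"dx": -0.027, "dy": -0.15, "dz": 0, "wx": 0, "wy": 0, "wz": 4.6, "gripper": -0.3}
    - {"dx": -0.034, "dy": -0.19, "dz": -0.01, "wx": 0, "wy": 0, "wz": 5.8, "gripper": -0.3}
    - {"dx": -0.041, "dy": -0.23, "dz": -0.03, "wx": 0, "wy": 0, "wz": 7, "gripper": -0.3}
    - {"dx": -0.047, "dy": -0.26, "dz": -0.05, "wx": 0, "wy": 0, "wz": 8.2, "gripper": -0.3}
    - {"dx": -0.049, "dy": -0.275, "dz": -0.06, "wx": 0, "wy": 0, "wz": 8.65, "gripper": -0.3}
    - {"dx": -0.049, "dy": -0.275, "dz": -0.06, "wx": 0, "wy": 0, "wz": 8.65, "gripper": -0.3}
    - {"dx": -0.049, "dy": -0.275, "dz": -0.06, "wx": 0, "wy": 0, "wz": 8.65, "gripper": -0.3}

```text
clock: 17.4
tool_pos: [0.4506, 0.0971, 0.0372]
tcp_rot: [[0.004, 1.0, -0.001], [1.0, -0.004, 0.0], [0.0, -0.001, -1.0]]
ft_force: [0.5, 0.7, 0.8]
gripper_width: 0.0564
```

```bash
python3 st.py .4516 .0972 -.019 -90;python3 look.py side 240 440 170 340 a4.png
```

```text
t 17.4 p [0.4506 0.0971 0.0372] yawY -0.2 tilt [-0.001  0.   ] F [0.5 0.7 0.8] w 0.0564 j [ 0.4   0.18 -0.75  2.06  0.15  0.96 -0.43]
delta [ 0.001   0.0001 -0.0562] wz 0.04 or -29.96
scale 3.411764705882353
```

View pics/a4.png

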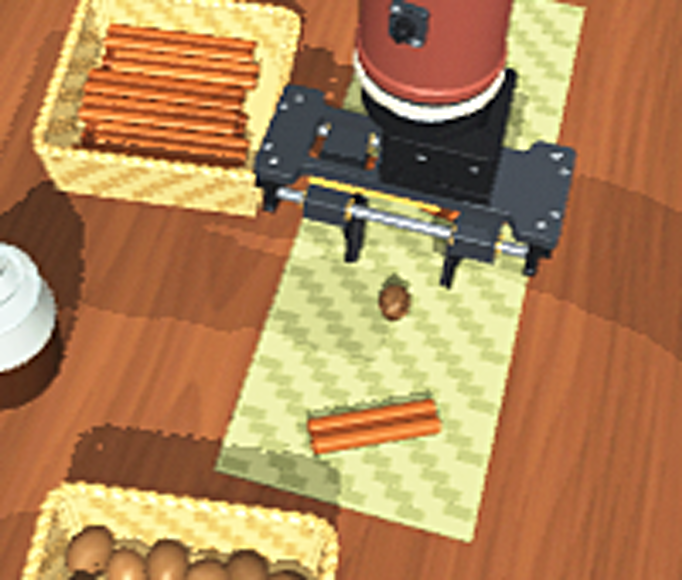

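```bash
python3 look.py top 50 540 120 300 a5.png
```

```text
scale 1.5918367346938775
```

View pics/a5.png

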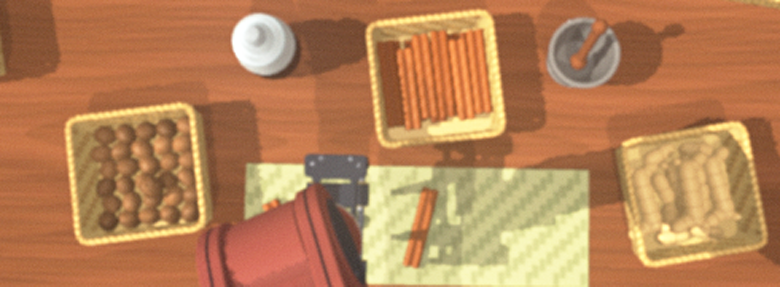

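arm_command:
  series:
    - {"dx": 0, "dy": 0, "dz": -0.015, "wx": 0, "wy": 0, "wz": 0, "gripper": -0.3}
    - {"dx": 0, "dy": 0, "dz": -0.035, "wx": 0, "wy": 0, "wz": 0, "gripper": -0.3}
    - {"dx": 0, "dy": 0, "dz": -0.048, "wx": 0, "wy": 0, "wz": 0, "gripper": -0.3}
    - {"dx": 0, "dy": 0, "dz": -0.055, "wx": 0, "wy": 0, "wz": 0, "gripper": -0.3}
    - {"dx": 0, "dy": 0, "dz": -0.055, "wx": 0, "wy": 0, "wz": 0, "gripper": 1}
    - {"dx": 0, "dy": 0, "dz": -0.055, "wx": 0, "wy": 0, "wz": 0, "gripper": 1}
    - {"dx": 0, "dy": 0, "dz": -0.055, "wx": 0, "wy": 0, "wz": 0, "gripper": 1}
    - {"dx": 0, "dy": 0, "dz": -0.055, "wx": 0, "wy": 0, "wz": 0, "gripper": 1}
    - {"dx": 0, "dy": 0, "dz": -0.055, "wx": 0, "wy": 0, "wz": 0, "gripper": 1}
    - {"dx": 0, "dy": 0, "dz": -0.055, "wx": 0, "wy": 0, "wz": 0, "gripper": 1}
  grip_force: 10

```text
clock: 18.5
tool_pos: [0.451, 0.0966, -0.0175]
tcp_rot: [[0.002, 1.0, 0.001], [1.0, -0.002, -0.0], [-0.0, 0.001, -1.0]]
ft_force: [-0.6, 0.1, 2.0]
gripper_width: 0.0217
```

arm_command:
  series:
    - {"dx": 0, "dy": 0, "dz": 0, "wx": 0, "wy": 0, "wz": 0, "gripper": 1}
    - {"dx": 0, "dy": 0, "dz": 0, "wx": 0, "wy": 0, "wz": 0, "gripper": 1}

```text
clock: 18.7
tool_pos: [0.451, 0.0967, -0.0175]
tcp_rot: [[0.002, 1.0, 0.0], [1.0, -0.002, -0.0], [-0.0, 0.0, -1.0]]
ft_force: [-0.6, -0.0, 3.1]
gripper_width: 0.0216
```

```bash
python3 st.py .5455 .4086 .098 -90
```

```text
t 18.7 p [ 0.451   0.0967 -0.0175] yawY -0.1 tilt [ 0. -0.] F [-0.6 -0.   3.1] w 0.0216 j [ 0.36  0.27 -0.72  2.1   0.24  0.85 -0.51]
delta [0.0945 0.3119 0.1155] wz 0.02 or -29.98
```

arm_command:
  series:
    - {"dx": 0, "dy": 0, "dz": 0.015, "wx": 0, "wy": 0, "wz": 0, "gripper": 1}
    - {"dx": 0, "dy": 0, "dz": 0.04, "wx": 0, "wy": 0, "wz": 0, "gripper": 1}
    - {"dx": 0, "dy": 0, "dz": 0.07, "wx": 0, "wy": 0, "wz": 0, "gripper": 1}
    - {"dx": 0, "dy": 0.005, "dz": 0.1, "wx": 0, "wy": 0, "wz": 0, "gripper": 1}
    - {"dx": 0.003, "dy": 0.02, "dz": 0.115, "wx": 0, "wy": 0, "wz": 0, "gripper": 1}
    - {"dx": 0.01, "dy": 0.05, "dz": 0.115, "wx": 0, "wy": 0, "wz": 0, "gripper": 1}
    - {"dx": 0.02, "dy": 0.09, "dz": 0.115, "wx": 0, "wy": 0, "wz": 0, "gripper": 1}
    - {"dx": 0.03, "dy": 0.13, "dz": 0.115, "wx": 0, "wy": 0, "wz": 0, "gripper": 1}
    - {"dx": 0.042, "dy": 0.17, "dz": 0.115, "wx": 0, "wy": 0, "wz": 0, "gripper": 1}
    - {"dx": 0.055, "dy": 0.21, "dz": 0.115, "wx": 0, "wy": 0, "wz": 0, "gripper": 1}

```text
clock: 19.7
tool_pos: [0.506, 0.3081, 0.0982]
tcp_rot: [[0.003, 1.0, 0.0], [1.0, -0.003, 0.0], [0.0, 0.0, -1.0]]
ft_force: [-0.3, -0.5, 0.8]
gripper_width: 0.0216
```

arm_command:
  series:
    - {"dx": 0.013, "dy": 0.035, "dz": 0, "wx": 0, "wy": 0, "wz": 0, "gripper": 1}
    - {"dx": 0.026, "dy": 0.07, "dz": 0, "wx": 0, "wy": 0, "wz": 0, "gripper": 1}
    - {"dx": 0.036, "dy": 0.095, "dz": 0, "wx": 0, "wy": 0, "wz": 0, "gripper": 1}
    - {"dx": 0.0395, "dy": 0.102, "dz": 0, "wx": 0, "wy": 0, "wz": 0, "gripper": 1}
    - {"dx": 0.0395, "dy": 0.102, "dz": -0.02, "wx": 0, "wy": 0, "wz": 0, "gripper": 1}
    - {"dx": 0.0395, "dy": 0.102, "dz": -0.045, "wx": 0, "wy": 0, "wz": 0, "gripper": 1}
    - {"dx": 0.0395, "dy": 0.102, "dz": -0.065, "wx": 0, "wy": 0, "wz": 0, "gripper": 1}
    - {"dx": 0.0395, "dy": 0.102, "dz": -0.078, "wx": 0, "wy": 0, "wz": 0, "gripper": 1}
    - {"dx": 0.0395, "dy": 0.102, "dz": -0.084, "wx": 0, "wy": 0, "wz": 0, "gripper": 1}
    - {"dx": 0.0395, "dy": 0.102, "dz": -0.085, "wx": 0, "wy": 0, "wz": 0, "gripper": 1}

```text
clock: 20.7
tool_pos: [0.5453, 0.4082, 0.0123]
tcp_rot: [[0.003, 1.0, -0.0], [1.0, -0.003, -0.0], [-0.0, -0.0, -1.0]]
ft_force: [-0.1, 0.0, -0.4]
gripper_width: 0.0216
```

```bash
python3 st.py .5455 .4086 .006 -90;python3 look.py side 160 420 170 400 a6.png
```

```text
t 20.7 p [0.5453 0.4082 0.0123] yawY -0.1 tilt [-0. -0.] F [-0.1  0.  -0.4] w 0.0216 j [-0.19  0.66 -0.74  1.54  0.47  1.13 -1.03]
delta [ 0.0002  0.0004 -0.0063] wz 0.02 or -29.98
scale 2.5217391304347827
```

View pics/a6.png

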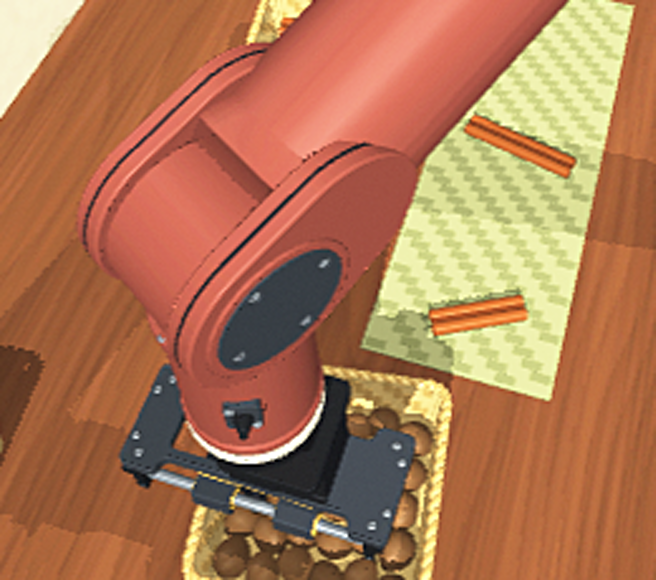

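arm_command:
  series:
    - {"dx": 0, "dy": 0, "dz": -0.002, "wx": 0, "wy": 0, "wz": 0, "gripper": 1}
    - {"dx": 0, "dy": 0, "dz": -0.004, "wx": 0, "wy": 0, "wz": 0, "gripper": 1}
    - {"dx": 0, "dy": 0, "dz": -0.005, "wx": 0, "wy": 0, "wz": 0, "gripper": 1}
    - {"dx": 0, "dy": 0, "dz": -0.005, "wx": 0, "wy": 0, "wz": 0, "gripper": 1}

```text
clock: 21.15
tool_pos: [0.5455, 0.4088, 0.0076]
tcp_rot: [[0.002, 1.0, 0.0], [1.0, -0.002, 0.0], [0.0, 0.0, -1.0]]
ft_force: [-0.2, -0.0, 1.0]
gripper_width: 0.0214
```

arm_command:
  series:
    - {"dx": 0, "dy": 0, "dz": -0.001, "wx": 0, "wy": 0, "wz": 0, "gripper": 1}
    - {"dx": 0, "dy": 0, "dz": -0.003, "wx": 0, "wy": 0, "wz": 0, "gripper": 1}
    - {"dx": 0, "dy": 0, "dz": -0.003, "wx": 0, "wy": 0, "wz": 0, "gripper": 1}

```text
clock: 21.45
tool_pos: [0.5454, 0.4089, 0.0063]
tcp_rot: [[0.002, 1.0, 0.001], [1.0, -0.002, -0.0], [-0.0, 0.001, -1.0]]
ft_force: [-4.8, -5.8, 16.0]
gripper_width: 0.0215
```

arm_command:
  series:
    - {"dx": 0, "dy": 0, "dz": 0.002, "wx": 0, "wy": 0, "wz": 0, "gripper": 1}
    - {"dx": 0, "dy": 0, "dz": 0.002, "wx": 0, "wy": 0, "wz": 0, "gripper": 0.15}
    - {"dx": 0, "dy": 0, "dz": 0.002, "wx": 0, "wy": 0, "wz": 0, "gripper": 0.15}
    - {"dx": 0, "dy": 0, "dz": 0.002, "wx": 0, "wy": 0, "wz": 0, "gripper": 0.15}
    - {"dx": 0, "dy": 0, "dz": 0.01, "wx": 0, "wy": 0, "wz": 0, "gripper": 0.15}
    - {"dx": 0, "dy": 0, "dz": 0.03, "wx": 0, "wy": 0, "wz": 0, "gripper": 0.15}
    - {"dx": 0, "dy": 0, "dz": 0.065, "wx": 0, "wy": 0, "wz": 0, "gripper": 0.15}
    - {"dx": 0, "dy": 0, "dz": 0.095, "wx": 0, "wy": 0, "wz": 0, "gripper": 0.15}
    - {"dx": 0, "dy": 0, "dz": 0.095, "wx": 0, "wy": 0, "wz": 0, "gripper": 0.15}

```text
clock: 22.35
tool_pos: [0.546, 0.4109, 0.104]
tcp_rot: [[0.002, 1.0, 0.004], [1.0, -0.002, 0.004], [0.004, 0.004, -1.0]]
ft_force: [1.0, 0.7, 0.6]
gripper_width: 0.037
```

```bash
python3 st.py .4428 .1928 .035 27.3;python3 look.py side 160 420 170 400 a7.png
```

```text
t 22.35 p [0.546  0.4109 0.104 ] yawY -0.1 tilt [0.004 0.004] F [1.  0.7 0.6] w 0.037 j [-0.16  0.58 -0.78  1.46  0.41  1.27 -0.99]
delta [-0.1032 -0.2181 -0.069 ] wz -10.44 or 19.56
scale 2.5217391304347827
```

View pics/a7.png

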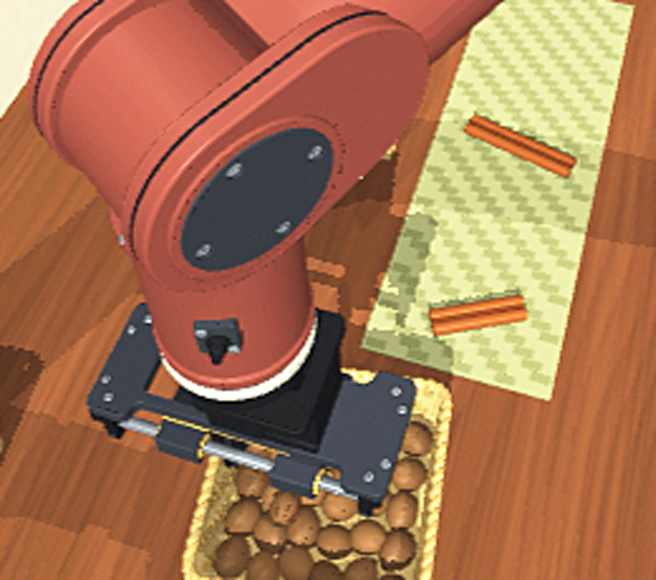

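arm_command:
  series:
    - {"dx": -0.015, "dy": -0.03, "dz": 0, "wx": 0, "wy": 0, "wz": -1.2, "gripper": 0.15}
    - {"dx": -0.03, "dy": -0.06, "dz": 0, "wx": 0, "wy": 0, "wz": -2.5, "gripper": 0.15}
    - {"dx": -0.045, "dy": -0.095, "dz": 0, "wx": 0, "wy": 0, "wz": -3.8, "gripper": -0.4}
    - {"dx": -0.06, "dy": -0.13, "dz": 0, "wx": 0, "wy": 0, "wz": -5.1, "gripper": -0.4}
    - {"dx": -0.077, "dy": -0.165, "dz": 0, "wx": 0, "wy": 0, "wz": -6.4, "gripper": -0.4}
    - {"dx": -0.093, "dy": -0.197, "dz": -0.01, "wx": 0, "wy": 0, "wz": -7.7, "gripper": -0.4}
    - {"dx": -0.1027, "dy": -0.2157, "dz": -0.03, "wx": 0, "wy": 0, "wz": -9, "gripper": -0.4}
    - {"dx": -0.1027, "dy": -0.2157, "dz": -0.05, "wx": 0, "wy": 0, "wz": -10.2, "gripper": -0.4}
    - {"dx": -0.1027, "dy": -0.2157, "dz": -0.06, "wx": 0, "wy": 0, "wz": -10.44, "gripper": -0.4}
    - {"dx": -0.1027, "dy": -0.2157, "dz": -0.06, "wx": 0, "wy": 0, "wz": -10.44, "gripper": -0.4}

```text
clock: 23.4
tool_pos: [0.4403, 0.192, 0.037]
tcp_rot: [[0.889, 0.457, -0.004], [0.457, -0.889, -0.001], [-0.005, -0.001, -1.0]]
ft_force: [-0.3, -0.4, -0.8]
gripper_width: 0.0608
```

```bash
python3 st.py .4428 .1928 -.018 27.3;python3 look.py side 160 420 170 400 a8.png; python3 look.py top 50 540 120 300 a9.png
```

```text
t 23.4 p [0.4403 0.192  0.037 ] yawY -62.8 tilt [-0.004 -0.001] F [-0.3 -0.4 -0.8] w 0.0608 j [ 0.1   0.21 -0.66  2.02  0.15  0.97 -1.73]
delta [ 0.0025  0.0008 -0.055 ] wz 0.01 or -29.99
scale 2.5217391304347827
scale 1.5918367346938775
```

View pics/a8.png

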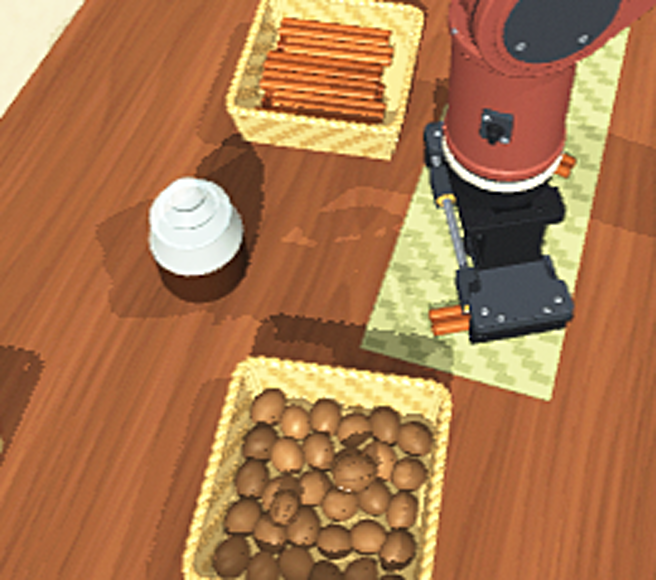

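View pics/a9.png

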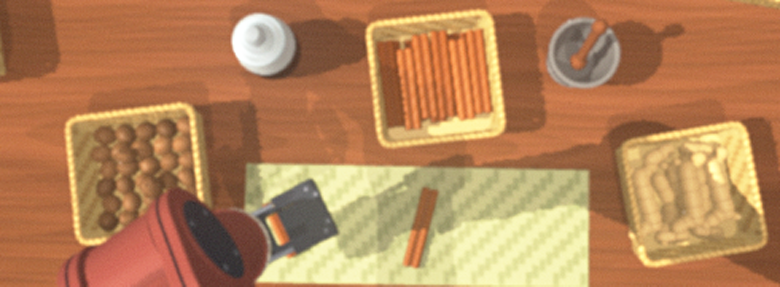

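arm_command:
  series:
    - {"dx": 0, "dy": 0, "dz": -0.015, "wx": 0, "wy": 0, "wz": 0, "gripper": -0.4}
    - {"dx": 0, "dy": 0, "dz": -0.035, "wx": 0, "wy": 0, "wz": 0, "gripper": -0.4}
    - {"dx": 0, "dy": 0, "dz": -0.05, "wx": 0, "wy": 0, "wz": 0, "gripper": -0.4}
    - {"dx": 0, "dy": 0, "dz": -0.0575, "wx": 0, "wy": 0, "wz": 0, "gripper": -0.4}
    - {"dx": 0, "dy": 0, "dz": -0.0575, "wx": 0, "wy": 0, "wz": 0, "gripper": 1}
    - {"dx": 0, "dy": 0, "dz": -0.0575, "wx": 0, "wy": 0, "wz": 0, "gripper": 1}
    - {"dx": 0, "dy": 0, "dz": -0.0575, "wx": 0, "wy": 0, "wz": 0, "gripper": 1}
    - {"dx": 0, "dy": 0, "dz": -0.0575, "wx": 0, "wy": 0, "wz": 0, "gripper": 1}
    - {"dx": 0, "dy": 0, "dz": -0.0575, "wx": 0, "wy": 0, "wz": 0, "gripper": 1}
    - {"dx": 0, "dy": 0, "dz": -0.0575, "wx": 0, "wy": 0, "wz": 0, "gripper": 1}
  grip_force: 10

```text
clock: 24.5
tool_pos: [0.4428, 0.1931, -0.0179]
tcp_rot: [[0.889, 0.458, 0.001], [0.458, -0.889, 0.0], [0.001, 0.0, -1.0]]
ft_force: [-0.7, -0.1, 1.6]
gripper_width: 0.0251
```

arm_command:
  series:
    - {"dx": 0, "dy": 0, "dz": 0, "wx": 0, "wy": 0, "wz": 0, "gripper": 1}
    - {"dx": 0, "dy": 0, "dz": 0, "wx": 0, "wy": 0, "wz": 0, "gripper": 1}

```text
clock: 24.7
tool_pos: [0.4428, 0.193, -0.018]
tcp_rot: [[0.889, 0.458, 0.0], [0.458, -0.889, 0.0], [0.0, 0.0, -1.0]]
ft_force: [-0.4, -0.9, 3.6]
gripper_width: 0.0245
```

```bash
python3 - <<'E'
import numpy as np
th=np.radians(7.7);o=np.array([.6576,-.0229])
for by in(-.03,.03): print(by,o+by*np.array([-np.sin(th),np.cos(th)]))
E
python3 st.py .6536 .0068 .1 7.7
python3 - <<'E'
from h import *
import pickle
c=pickle.load(open('top0.pkl','rb'));P=pts(c)
th=np.radians(7.7);o=np.array([.6576,-.0229])
m=np.zeros((400,640),bool);m[125:212,278:370]=1;m&=(P[:,:,2]<.05)&(P[:,:,2]>0.003)
q=P[m];d=q[:,:2]-o;bx=d@[np.cos(th),np.sin(th)];by=d@[-np.sin(th),np.cos(th)]
g=np.arange(-.07,.0701,.01)
print('cols by',g.round(2))
for x in g[::-1]:
    print(round(x,2),[int(1000*np.mean(q[(abs(bx-x)<.005)&(abs(by-y)<.005),2])) if ((abs(bx-x)<.005)&(abs(by-y)<.005)).any() else -1 for y in g])
E
```

```text
-0.03 [ 0.66161959 -0.0526295 ]
0.03 [0.65358041 0.0068295 ]
t 24.7 p [ 0.4428  0.193  -0.018 ] yawY -62.8 tilt [0. 0.] F [-0.4 -0.9  3.6] w 0.0245 j [ 0.07  0.3  -0.63  2.06  0.23  0.86 -1.79]
delta [ 0.2108 -0.1862  0.118 ] wz -3.25 or 26.75
cols by [-0.07 -0.06 -0.05 -0.04 -0.03 -0.02 -0.01  0.    0.01  0.02  0.03  0.04
  0.05  0.06  0.07]
0.07 [24, 33, 16, 13, 14, 32, 32, 26, 32, 32, 11, 6, 13, 19, 20]
0.06 [32, 32, 22, 20, 22, 32, 33, 28, 33, 32, 19, 10, 20, 32, 33]
0.05 [33, 32, 30, 33, 32, 31, 33, 29, 32, 33, 29, 32, 27, 32, 32]
0.04 [32, 33, 30, 32, 32, 32, 33, 29, 33, 32, 32, 32, 31, 33, 33]
0.03 [32, 33, 31, 32, 32, 32, 32, 30, 32, 32, 30, 32, 29, 33, 32]
0.02 [33, 33, 28, 33, 31, 32, 33, 30, 32, 32, 31, 32, 31, 33, 32]
0.01 [32, 33, 30, 32, 32, 32, 32, 31, 32, 33, 30, 32, 29, 33, 33]
0.0 [32, 33, 31, 32, 30, 33, 32, 30, 32, 32, 30, 32, 32, 32, 32]
-0.01 [32, 32, 31, 32, 31, 32, 33, 30, 32, 32, 31, 32, 30, 33, 33]
-0.02 [32, 32, 31, 32, 30, 32, 32, 31, 32, 31, 31, 32, 32, 32, 33]
-0.03 [32, 32, 31, 31, 31, 32, 32, 32, 32, 33, 29, 32, 30, 32, 32]
-0.04 [32, 33, 32, 31, 30, 32, 32, 31, 32, 31, 31, 32, 32, 33, 32]
-0.05 [23, 24, 31, 32, 26, 24, 25, 26, 24, 23, 30, 32, 32, 31, 32]
-0.06 [5, 7, 14, 15, 15, 5, 6, 7, 7, 6, 29, 26, 23, 13, 17]
-0.07 [9, 5, 6, 6, 5, 6, 6, 5, 6, 6, 5, 5, 6, 6, 8]
```

arm_command:
  series:
    - {"dx": 0, "dy": 0, "dz": 0.012, "wx": 0, "wy": 0, "wz": 0, "gripper": 1}
    - {"dx": 0, "dy": 0, "dz": 0.035, "wx": 0, "wy": 0, "wz": 0, "gripper": 1}
    - {"dx": 0, "dy": 0, "dz": 0.065, "wx": 0, "wy": 0, "wz": 0, "gripper": 1}
    - {"dx": 0.003, "dy": -0.003, "dz": 0.095, "wx": 0, "wy": 0, "wz": 0, "gripper": 1}
    - {"dx": 0.015, "dy": -0.013, "dz": 0.115, "wx": 0, "wy": 0, "wz": -0.3, "gripper": 1}
    - {"dx": 0.035, "dy": -0.03, "dz": 0.118, "wx": 0, "wy": 0, "wz": -0.7, "gripper": 1}
    - {"dx": 0.06, "dy": -0.053, "dz": 0.118, "wx": 0, "wy": 0, "wz": -1.2, "gripper": 1}
    - {"dx": 0.088, "dy": -0.078, "dz": 0.118, "wx": 0, "wy": 0, "wz": -1.7, "gripper": 1}
    - {"dx": 0.116, "dy": -0.102, "dz": 0.118, "wx": 0, "wy": 0, "wz": -2.2, "gripper": 1}
    - {"dx": 0.144, "dy": -0.127, "dz": 0.118, "wx": 0, "wy": 0, "wz": -2.7, "gripper": 1}

```text
clock: 25.7
tool_pos: [0.5875, 0.0651, 0.1006]
tcp_rot: [[0.982, 0.19, 0.0], [0.19, -0.982, 0.0], [0.0, -0.0, -1.0]]
ft_force: [1.0, 0.9, 0.5]
gripper_width: 0.0242
```

arm_command:
  series:
    - {"dx": 0.025, "dy": -0.022, "dz": 0, "wx": 0, "wy": 0, "wz": -0.3, "gripper": 1}
    - {"dx": 0.048, "dy": -0.042, "dz": 0, "wx": 0, "wy": 0, "wz": -0.55, "gripper": 1}
    - {"dx": 0.063, "dy": -0.056, "dz": 0, "wx": 0, "wy": 0, "wz": -0.55, "gripper": 1}
    - {"dx": 0.067, "dy": -0.059, "dz": 0, "wx": 0, "wy": 0, "wz": -0.55, "gripper": 1}
    - {"dx": 0.067, "dy": -0.059, "dz": 0, "wx": 0, "wy": 0, "wz": -0.55, "gripper": 1}
    - {"dx": 0.067, "dy": -0.059, "dz": 0, "wx": 0, "wy": 0, "wz": -0.55, "gripper": 1}

```text
clock: 26.3
tool_pos: [0.6528, 0.0085, 0.1]
tcp_rot: [[0.991, 0.136, -0.0], [0.136, -0.991, 0.001], [-0.0, -0.001, -1.0]]
ft_force: [-0.1, 0.6, 0.3]
gripper_width: 0.0245
```

```bash
python3 st.py .6536 .0068 .012 7.7;python3 look.py side 180 420 90 290 b1.png
```

```text
t 26.3 p [0.6528 0.0085 0.1   ] yawY -82.2 tilt [-0.     0.001] F [-0.1  0.6  0.3] w 0.0245 j [ 0.27  0.44 -0.46  1.55  0.2   1.19 -1.66]
delta [ 0.0008 -0.0017 -0.088 ] wz -0.02 or 29.98
scale 2.9
```

View pics/b1.png

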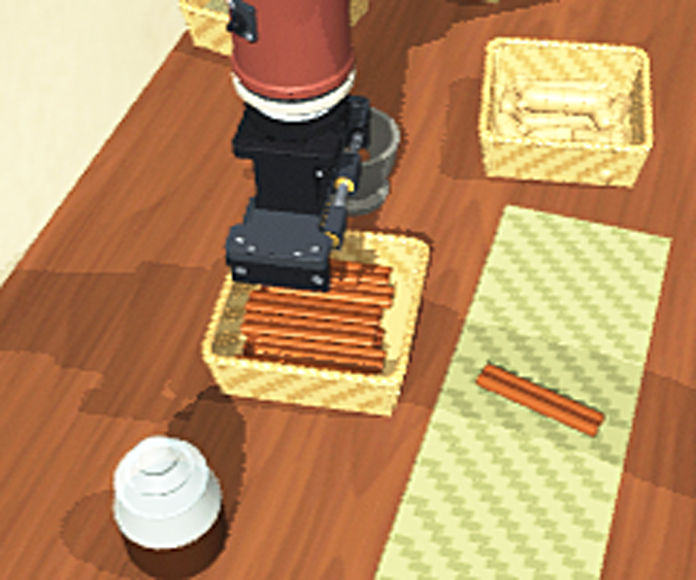

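arm_command:
  series:
    - {"dx": 0, "dy": 0, "dz": -0.02, "wx": 0, "wy": 0, "wz": 0, "gripper": 1}
    - {"dx": 0, "dy": 0, "dz": -0.045, "wx": 0, "wy": 0, "wz": 0, "gripper": 1}
    - {"dx": 0, "dy": 0, "dz": -0.065, "wx": 0, "wy": 0, "wz": 0, "gripper": 1}
    - {"dx": 0, "dy": 0, "dz": -0.077, "wx": 0, "wy": 0, "wz": 0, "gripper": 1}
    - {"dx": 0, "dy": 0, "dz": -0.083, "wx": 0, "wy": 0, "wz": 0, "gripper": 1}
    - {"dx": 0, "dy": 0, "dz": -0.085, "wx": 0, "wy": 0, "wz": 0, "gripper": 1}
    - {"dx": 0, "dy": 0, "dz": -0.085, "wx": 0, "wy": 0, "wz": 0, "gripper": 1}

```text
clock: 27.05
tool_pos: [0.654, 0.0072, 0.0155]
tcp_rot: [[0.991, 0.135, 0.001], [0.135, -0.991, 0.0], [0.001, 0.0, -1.0]]
ft_force: [0.3, 0.6, 0.1]
gripper_width: 0.0248
```

arm_command:
  series:
    - {"dx": 0, "dy": 0, "dz": -0.001, "wx": 0, "wy": 0, "wz": 0, "gripper": 1}
    - {"dx": 0, "dy": 0, "dz": -0.002, "wx": 0, "wy": 0, "wz": 0, "gripper": 1}
    - {"dx": 0, "dy": 0, "dz": -0.002, "wx": 0, "wy": 0, "wz": 0, "gripper": 1}

```text
clock: 27.35
tool_pos: [0.6537, 0.0069, 0.0131]
tcp_rot: [[0.991, 0.134, 0.001], [0.134, -0.991, -0.0], [0.001, 0.0, -1.0]]
ft_force: [0.1, -0.2, 0.1]
gripper_width: 0.0246
```

arm_command:
  series:
    - {"dx": 0, "dy": 0, "dz": -0.001, "wx": 0, "wy": 0, "wz": 0, "gripper": 1}
    - {"dx": 0, "dy": 0, "dz": -0.001, "wx": 0, "wy": 0, "wz": 0, "gripper": 1}
    - {"dx": 0, "dy": 0, "dz": -0.001, "wx": 0, "wy": 0, "wz": 0, "gripper": 0}
    - {"dx": 0, "dy": 0, "dz": -0.001, "wx": 0, "wy": 0, "wz": 0, "gripper": 0}
    - {"dx": 0, "dy": 0, "dz": -0.001, "wx": 0, "wy": 0, "wz": 0, "gripper": 0}
    - {"dx": 0, "dy": 0, "dz": 0, "wx": 0, "wy": 0, "wz": 0, "gripper": 0}
    - {"dx": 0, "dy": 0, "dz": 0.01, "wx": 0, "wy": 0, "wz": 0, "gripper": 0}
    - {"dx": 0, "dy": 0, "dz": 0.035, "wx": 0, "wy": 0, "wz": 0, "gripper": 0}
    - {"dx": 0, "dy": 0, "dz": 0.07, "wx": 0, "wy": 0, "wz": 0, "gripper": 0}
    - {"dx": 0, "dy": 0, "dz": 0.09, "wx": 0, "wy": 0, "wz": 0, "gripper": 0}

```text
clock: 28.35
tool_pos: [0.6547, 0.0073, 0.1064]
tcp_rot: [[0.991, 0.135, 0.003], [0.135, -0.991, 0.0], [0.003, 0.0, -1.0]]
ft_force: [1.2, 0.4, 0.9]
gripper_width: 0.0436
```

```bash
python3 st.py .4478 -.0063 .04 -13.4
```

```text
t 28.35 p [0.6547 0.0073 0.1064] yawY -82.3 tilt [0.003 0.   ] F [1.2 0.4 0.9] w 0.0436 j [ 0.27  0.44 -0.46  1.55  0.2   1.2  -1.66]
delta [-0.2069 -0.0136 -0.0664] wz -3.52 or 26.48
```

arm_command:
  series:
    - {"dx": -0.025, "dy": -0.002, "dz": 0, "wx": 0, "wy": 0, "wz": -0.5, "gripper": 0}
    - {"dx": -0.06, "dy": -0.004, "dz": 0, "wx": 0, "wy": 0, "wz": -1.2, "gripper": 0}
    - {"dx": -0.1, "dy": -0.006, "dz": 0, "wx": 0, "wy": 0, "wz": -2, "gripper": -0.4}
    - {"dx": -0.14, "dy": -0.009, "dz": 0, "wx": 0, "wy": 0, "wz": -2.8, "gripper": -0.4}
    - {"dx": -0.175, "dy": -0.011, "dz": -0.005, "wx": 0, "wy": 0, "wz": -3.5, "gripper": -0.4}
    - {"dx": -0.198, "dy": -0.013, "dz": -0.03, "wx": 0, "wy": 0, "wz": -3.5, "gripper": -0.4}
    - {"dx": -0.206, "dy": -0.013, "dz": -0.055, "wx": 0, "wy": 0, "wz": -3.5, "gripper": -0.4}
    - {"dx": -0.206, "dy": -0.013, "dz": -0.065, "wx": 0, "wy": 0, "wz": -3.5, "gripper": -0.4}
    - {"dx": -0.206, "dy": -0.013, "dz": -0.065, "wx": 0, "wy": 0, "wz": -3.5, "gripper": -0.4}
    - {"dx": -0.206, "dy": -0.013, "dz": -0.065, "wx": 0, "wy": 0, "wz": -3.5, "gripper": -0.4}

```text
clock: 29.35
tool_pos: [0.4489, -0.0057, 0.0388]
tcp_rot: [[0.973, -0.229, 0.001], [-0.229, -0.973, 0.0], [0.001, -0.001, -1.0]]
ft_force: [1.0, 0.0, -1.0]
gripper_width: 0.0608
```

```bash
python3 st.py .4478 -.0063 -.019 -13.4;python3 look.py side 180 440 90 290 b2.png; python3 look.py top 50 540 120 300 b3.png
```

```text
t 29.35 p [ 0.4489 -0.0057  0.0388] yawY -103.3 tilt [0.001 0.   ] F [ 1.  0. -1.] w 0.0608 j [ 0.35  0.11 -0.45  2.1   0.06  0.94 -1.94]
delta [-0.0011 -0.0006 -0.0578] wz -0.02 or 29.98
scale 2.9
scale 1.5918367346938775
```

View pics/b2.png

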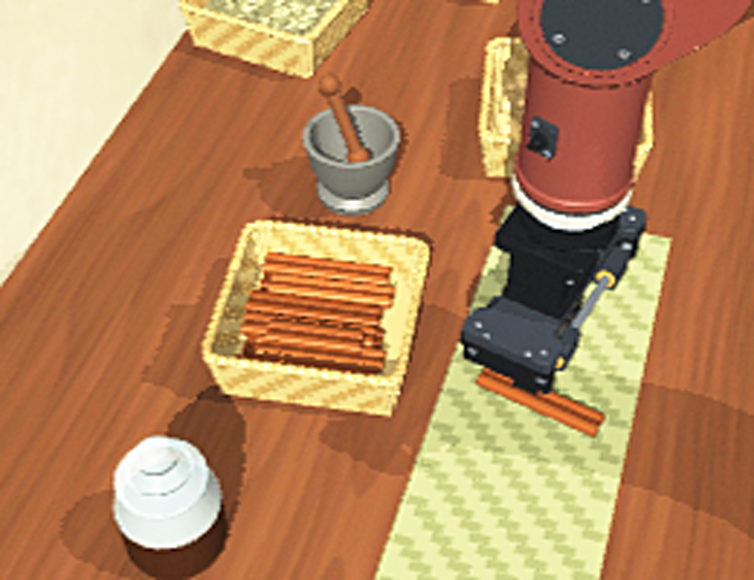

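View pics/b3.png

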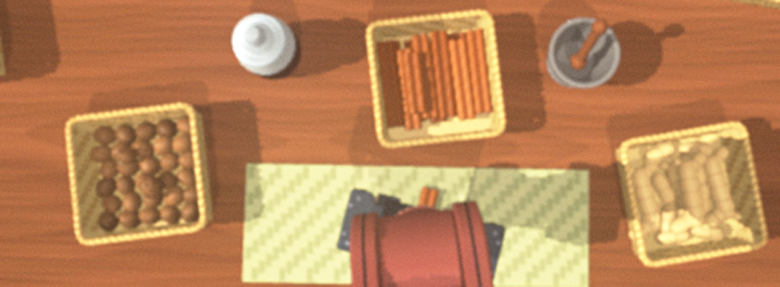

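Short stick lies aligned in the basket (around (315,318) in the side crop). Now I grasp the long stick.

arm_command:
  series:
    - {"dx": 0, "dy": 0, "dz": -0.015, "wx": 0, "wy": 0, "wz": 0, "gripper": -0.4}
    - {"dx": 0, "dy": 0, "dz": -0.035, "wx": 0, "wy": 0, "wz": 0, "gripper": -0.4}
    - {"dx": 0, "dy": 0, "dz": -0.05, "wx": 0, "wy": 0, "wz": 0, "gripper": -0.4}
    - {"dx": 0, "dy": 0, "dz": -0.057, "wx": 0, "wy": 0, "wz": 0, "gripper": -0.4}
    - {"dx": 0, "dy": 0, "dz": -0.057, "wx": 0, "wy": 0, "wz": 0, "gripper": 1}
    - {"dx": 0, "dy": 0, "dz": -0.057, "wx": 0, "wy": 0, "wz": 0, "gripper": 1}
    - {"dx": 0, "dy": 0, "dz": -0.057, "wx": 0, "wy": 0, "wz": 0, "gripper": 1}
    - {"dx": 0, "dy": 0, "dz": -0.057, "wx": 0, "wy": 0, "wz": 0, "gripper": 1}
    - {"dx": 0, "dy": 0, "dz": -0.057, "wx": 0, "wy": 0, "wz": 0, "gripper": 1}
    - {"dx": 0, "dy": 0, "dz": -0.057, "wx": 0, "wy": 0, "wz": 0, "gripper": 1}
  grip_force: 10

```text
clock: 30.45
tool_pos: [0.4478, -0.0061, -0.019]
tcp_rot: [[0.973, -0.23, 0.001], [-0.23, -0.973, -0.0], [0.001, -0.0, -1.0]]
ft_force: [-0.5, -0.1, 2.2]
gripper_width: 0.0245
```

arm_command:
  series:
    - {"dx": 0, "dy": 0, "dz": 0, "wx": 0, "wy": 0, "wz": 0, "gripper": 1}
    - {"dx": 0, "dy": 0, "dz": 0, "wx": 0, "wy": 0, "wz": 0, "gripper": 1}

```text
clock: 30.65
tool_pos: [0.4478, -0.006, -0.019]
tcp_rot: [[0.973, -0.23, 0.0], [-0.23, -0.973, -0.0], [0.0, -0.0, -1.0]]
ft_force: [-0.4, 0.1, 4.0]
gripper_width: 0.0246
```

```bash
python3 st.py .6616 -.0526 .1 7.7
```

```text
t 30.65 p [ 0.4478 -0.006  -0.019 ] yawY -103.3 tilt [ 0. -0.] F [-0.4  0.1  4. ] w 0.0246 j [ 0.33  0.2  -0.44  2.14  0.12  0.82 -1.99]
delta [ 0.2138 -0.0466  0.119 ] wz 3.49 or -26.51
```

arm_command:
  series:
    - {"dx": 0, "dy": 0, "dz": 0.012, "wx": 0, "wy": 0, "wz": 0, "gripper": 1}
    - {"dx": 0, "dy": 0, "dz": 0.035, "wx": 0, "wy": 0, "wz": 0, "gripper": 1}
    - {"dx": 0, "dy": 0, "dz": 0.065, "wx": 0, "wy": 0, "wz": 0, "gripper": 1}
    - {"dx": 0.003, "dy": -0.001, "dz": 0.095, "wx": 0, "wy": 0, "wz": 0, "gripper": 1}
    - {"dx": 0.018, "dy": -0.004, "dz": 0.115, "wx": 0, "wy": 0, "wz": 0.3, "gripper": 1}
    - {"dx": 0.04, "dy": -0.009, "dz": 0.119, "wx": 0, "wy": 0, "wz": 0.7, "gripper": 1}
    - {"dx": 0.07, "dy": -0.015, "dz": 0.119, "wx": 0, "wy": 0, "wz": 1.2, "gripper": 1}
    - {"dx": 0.105, "dy": -0.023, "dz": 0.119, "wx": 0, "wy": 0, "wz": 1.8, "gripper": 1}
    - {"dx": 0.14, "dy": -0.03, "dz": 0.119, "wx": 0, "wy": 0, "wz": 2.4, "gripper": 1}
    - {"dx": 0.17, "dy": -0.037, "dz": 0.119, "wx": 0, "wy": 0, "wz": 3, "gripper": 1}

```text
clock: 31.65
tool_pos: [0.619, -0.0433, 0.1003]
tcp_rot: [[0.996, 0.085, 0.0], [0.085, -0.996, 0.0], [0.0, -0.0, -1.0]]
ft_force: [1.1, -0.1, 1.0]
gripper_width: 0.0243
```

arm_command:
  series:
    - {"dx": 0.022, "dy": -0.005, "dz": 0, "wx": 0, "wy": 0, "wz": 0.3, "gripper": 1}
    - {"dx": 0.037, "dy": -0.008, "dz": 0, "wx": 0, "wy": 0, "wz": 0.5, "gripper": 1}
    - {"dx": 0.043, "dy": -0.0095, "dz": 0, "wx": 0, "wy": 0, "wz": 0.5, "gripper": 1}
    - {"dx": 0.043, "dy": -0.0095, "dz": 0, "wx": 0, "wy": 0, "wz": 0.5, "gripper": 1}
    - {"dx": 0.043, "dy": -0.0095, "dz": 0, "wx": 0, "wy": 0, "wz": 0.5, "gripper": 1}

```text
clock: 32.15
tool_pos: [0.6598, -0.0522, 0.0999]
tcp_rot: [[0.991, 0.134, -0.001], [0.134, -0.991, 0.0], [-0.0, -0.0, -1.0]]
ft_force: [-1.1, 0.5, -0.9]
gripper_width: 0.0245
```

```bash
python3 st.py .6616 -.0526 .011 7.7;python3 look.py side 180 440 90 290 b4.png; python3 look.py top 50 540 70 300 b5.png
```

```text
t 32.15 p [ 0.6598 -0.0522  0.0999] yawY -82.3 tilt [-0.001  0.   ] F [-1.1  0.5 -0.9] w 0.0245 j [ 0.33  0.46 -0.43  1.53  0.2   1.2  -1.56]
delta [ 0.0018 -0.0004 -0.0889] wz -0.0 or 30.0
scale 2.9
scale 1.5918367346938775
```

View pics/b4.png

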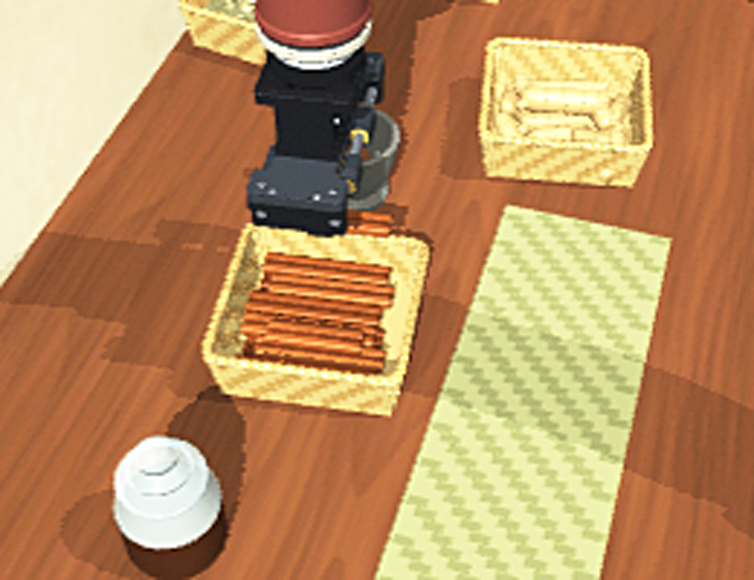

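View pics/b5.png

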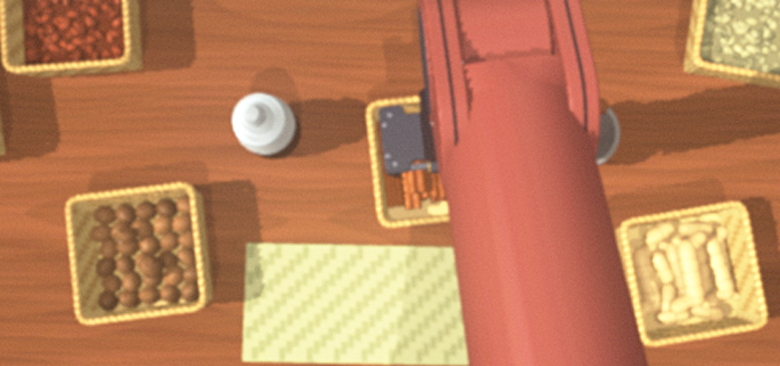

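arm_command:
  series:
    - {"dx": 0, "dy": 0, "dz": -0.02, "wx": 0, "wy": 0, "wz": 0, "gripper": 1}
    - {"dx": 0, "dy": 0, "dz": -0.045, "wx": 0, "wy": 0, "wz": 0, "gripper": 1}
    - {"dx": 0, "dy": 0, "dz": -0.065, "wx": 0, "wy": 0, "wz": 0, "gripper": 1}
    - {"dx": 0, "dy": 0, "dz": -0.078, "wx": 0, "wy": 0, "wz": 0, "gripper": 1}
    - {"dx": 0, "dy": 0, "dz": -0.085, "wx": 0, "wy": 0, "wz": 0, "gripper": 1}
    - {"dx": 0, "dy": 0, "dz": -0.087, "wx": 0, "wy": 0, "wz": 0, "gripper": 1}
    - {"dx": 0, "dy": 0, "dz": -0.088, "wx": 0, "wy": 0, "wz": 0, "gripper": 1}
    - {"dx": 0, "dy": 0, "dz": -0.088, "wx": 0, "wy": 0, "wz": 0, "gripper": 1}

```text
clock: 33.05
tool_pos: [0.6611, -0.0525, 0.0126]
tcp_rot: [[0.991, 0.135, 0.001], [0.135, -0.991, -0.0], [0.001, 0.0, -1.0]]
ft_force: [0.4, -0.6, -0.9]
gripper_width: 0.0245
```

arm_command:
  series:
    - {"dx": 0, "dy": 0, "dz": -0.001, "wx": 0, "wy": 0, "wz": 0, "gripper": 1}
    - {"dx": 0, "dy": 0, "dz": -0.001, "wx": 0, "wy": 0, "wz": 0, "gripper": 1}
    - {"dx": 0, "dy": 0, "dz": -0.001, "wx": 0, "wy": 0, "wz": 0, "gripper": 0}
    - {"dx": 0, "dy": 0, "dz": -0.001, "wx": 0, "wy": 0, "wz": 0, "gripper": 0}
    - {"dx": 0, "dy": 0, "dz": -0.001, "wx": 0, "wy": 0, "wz": 0, "gripper": 0}
    - {"dx": 0, "dy": 0, "dz": 0, "wx": 0, "wy": 0, "wz": 0, "gripper": 0}
    - {"dx": 0, "dy": 0, "dz": 0.01, "wx": 0, "wy": 0, "wz": 0, "gripper": 0}
    - {"dx": 0, "dy": 0, "dz": 0.035, "wx": 0, "wy": 0, "wz": 0, "gripper": 0}
    - {"dx": 0, "dy": 0, "dz": 0.075, "wx": 0, "wy": 0, "wz": 0, "gripper": 0}
    - {"dx": 0, "dy": 0, "dz": 0.12, "wx": 0, "wy": 0, "wz": 0, "gripper": 0}

```text
clock: 34.05
tool_pos: [0.6597, -0.0524, 0.1328]
tcp_rot: [[0.991, 0.135, -0.002], [0.135, -0.991, 0.0], [-0.002, -0.001, -1.0]]
ft_force: [0.9, -0.2, 0.6]
gripper_width: 0.0438
```

arm_command:
  series:
    - {"dx": -0.03, "dy": 0, "dz": 0.02, "wx": 0, "wy": 0, "wz": 0, "gripper": 0}
    - {"dx": -0.07, "dy": 0, "dz": 0.04, "wx": 0, "wy": 0, "wz": 0, "gripper": 0}
    - {"dx": -0.11, "dy": 0, "dz": 0.05, "wx": 0, "wy": 0, "wz": 0, "gripper": 0}
    - {"dx": -0.15, "dy": 0, "dz": 0.05, "wx": 0, "wy": 0, "wz": 0, "gripper": 0}
    - {"dx": -0.19, "dy": 0, "dz": 0.05, "wx": 0, "wy": 0, "wz": 0, "gripper": 0}
    - {"dx": -0.2, "dy": 0, "dz": 0.05, "wx": 0, "wy": 0, "wz": 0, "gripper": 0}
    - {"dx": -0.2, "dy": 0, "dz": 0.05, "wx": 0, "wy": 0, "wz": 0, "gripper": 0}
    - {"dx": -0.2, "dy": 0, "dz": 0.05, "wx": 0, "wy": 0, "wz": 0, "gripper": 0}

```text
clock: 34.85
tool_pos: [0.4617, -0.0525, 0.1825]
tcp_rot: [[0.991, 0.135, 0.002], [0.135, -0.991, -0.0], [0.002, 0.001, -1.0]]
ft_force: [-0.3, 0.6, 0.6]
gripper_width: 0.0436
```

```bash
python3 st.py
python3 - <<'E'
from h import *
import pickle
c=cap('top','end_top.png');pickle.dump(c,open('end.pkl','wb'));cap('side','end_side.png')
P=pts(c);ok=c['depth']>.1
def box(u0,u1,v0,v1,lo,hi):
    m=np.zeros((400,640),bool);m[v0:v1,u0:u1]=1
    return m&ok&(P[:,:,2]>lo)&(P[:,:,2]<hi)
for k,b in {'nut':(85,190,178,280),'cin':(272,375,120,218),'gin':(428,540,190,292)}.items():
    m=box(*b,.048,.07);q=P[m][:,:2].astype(np.float32)
    h=cv2.minAreaRect(q);th=np.radians(h[2]);o=np.array(h[0]);print(k,np.round(o,4),np.round(h[1],4),round(h[2],1))
    m=box(*b,.038,.075);q=P[m];d=q[:,:2]-o
    bx=d@[np.cos(th),np.sin(th)];by=d@[-np.sin(th),np.cos(th)]
    s=(abs(bx)<.068)&(abs(by)<.068)
    img=np.zeros((160,160),np.uint8)
    for x,y in zip(bx[s],by[s]): cv2.circle(img,(int(80+1000*x),int(80+1000*y)),2,255,-1)
    n,l,st,ce=cv2.connectedComponentsWithStats(img)
    for i in range(1,n):
        if st[i,4]>60:
            mm=cv2.minAreaRect(np.argwhere(l==i)[:,::-1].astype(np.float32)); 
            zz=q[s][[l[int(80+1000*y),int(80+1000*x)]==i for x,y in zip(bx[s],by[s])]][:,2]
            print('   blob c(mm)',(ce[i]-80).round(0),'area',st[i,4],'rect',np.round(mm[1],0),round(mm[2],1),'z',np.percentile(zz,[10,50,95]).round(3))
E
```

```text
t 34.85 p [ 0.4617 -0.0525  0.1825] yawY -82.3 tilt [ 0.002 -0.   ] F [-0.3  0.6  0.6] w 0.0436 j [ 0.48 -0.02 -0.45  1.9  -0.01  1.26 -1.41]
nut [0.5185 0.3846] [0.1789 0.1791] 8.7
   blob c(mm) [-21. -14.] area 880 rect [35. 32.] 45.0 z [0.044 0.052 0.057]
   blob c(mm) [27. 18.] area 544 rect [28. 26.] 45.0 z [0.041 0.046 0.05 ]
cin [ 0.6577 -0.023 ] [0.1781 0.1784] 7.6
   blob c(mm) [ -1. -31.] area 3115 rect [ 29. 120.] 90.0 z [0.041 0.043 0.047]
   blob c(mm) [-1. 29.] area 2349 rect [91. 29.] 0.0 z [0.042 0.044 0.047]
gin [ 0.5053 -0.3812] [0.178  0.1796] 10.6
   blob c(mm) [-1.  1.] area 3664 rect [ 57. 120.] 80.7 z [0.049 0.056 0.062]
```

View pics/end_top.png

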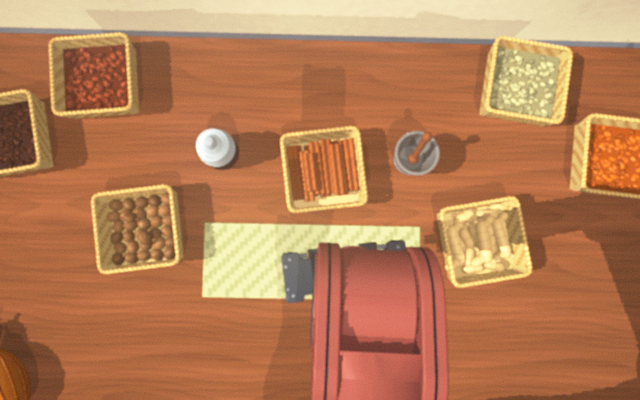

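View pics/end_side.png

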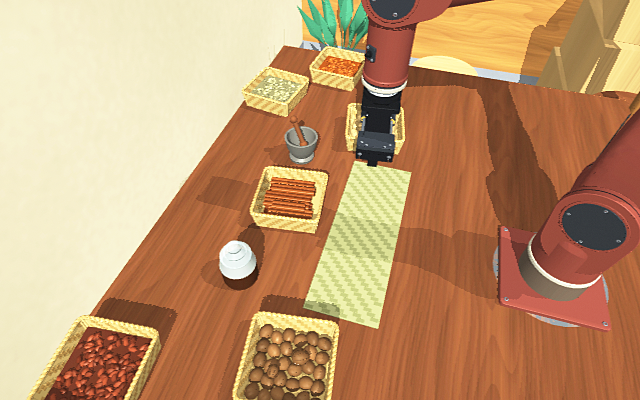

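The mat is empty. All five pieces show as blobs in their own baskets, and the sticks line up with those in the basket (0° off). Baskets, jar (215,148) and mortar (416,153) are unmoved. Handing in.

```bash
python3 -c "
from h import *
print(workorder.close_job())"
```

```text
the job is handed in; nothing more can be done
None
```

All five samples are in their own baskets and the job is handed in, at about 35 s on the robot's clock. Each piece was lowered to contact or to within a few mm of the heap before release.

**Last checks (depth camera, positions in each basket's own frame):**

| Piece | Position from basket middle | Note |
|---|---|---|
| Long stick | (-1, -31) mm | about 0° off the basket's sticks, flat |
| Short stick | (-1, 29) mm | about 0° off the basket's sticks, flat |
| Large nutmeg | (-21, -14) mm | resting in a dip |
| Small nutmeg | (27, 18) mm | resting in a dip |
| Ginger | (-1, 1) mm | body top about 62 mm above the table |

- **Baskets:** they measure within about 1 mm of where they started.
- **Jar and mortar:** they look unmoved in the pictures, but I judged that by eye and did not measure it.
- **Not checked:** I did not measure speeds or contact forces on the pieces after release. The arm was clear of everything when I handed in.

**What disagreed or went wrong:**
- **TCP height:** the reported TCP height read about 24 mm lower than where the cameras saw the fingertips. My first grasp on the ginger therefore closed just above it, without moving it. I corrected every later height by that amount, and the grip widths and contact forces agreed with it.
- **Small nutmeg:** it pressed on the heap with about 16 N for a moment. I backed off 2 mm before releasing it.

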